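# Fit the vacuum gauge and blank off the spare port

## Task

Build up the large vacuum port in this order: the sealing ring into the port's mouth, the reducer over the ring (wide end down), then the gauge into the top of the reducer, lowered gently; last of all, close the small port with the blanking plug. Everything must sit fully home and upright, let go of, and the screwdriver, bottle and beaker are to be left where they are.

Things in the scene. Friction and masses are not known exactly. Their poses are not given: they have to be found in the camera images.
- large_port: Fixed target. Shorter, wider vacuum port of bright steel on a square aluminium foot (76 x 76 x 10 mm, a bolt head in each corner). Origin on the bench at the centre of the foot, z up. Its round flange is 55 mm in diameter, its flat top face 40 mm above the origin; the open mouth in it is 41 mm in diameter for the top 10 mm.
- small_port: Fixed target. Taller, narrower vacuum port of bright steel on a like square foot (76 x 76 x 10 mm). Origin on the bench at the centre of the foot, z up. Flange 44 mm in diameter, flat top face 45 mm above the origin; open mouth 30 mm in diameter for the top 10 mm.
- seal_ring: Loose aluminium sealing ring with a flat black rubber collar, open through the middle, 80 g, right way up. Origin: centre of underside, z up. Tapered nose 0-8 mm up (dia 28 to 37), collar 8-14 (dia 52), sleeve 14-28 (dia 36: grip here), narrowing to dia 32 at its top, 32. Home: nose in the large port's mouth, collar on the flange, origin 32 mm above the port's.
- reducer: Loose hollow steel reducer, 60 mm tall, 300 g, wide end down. Origin: centre of underside, z up. Wide end 0-18 mm up (dia 55, bore 41), cone to 30, neck 30-60 (dia 44: grip here; bore 30, open at top). It goes over the ring's sleeve and rests on the black collar: origin then 46 mm above the large port's, top 106 mm above it.
- gauge: Loose vacuum gauge, 62 mm tall, 220 g, upright. Origin: centre of underside, z up. Tapered steel nose 0-8 mm up (dia 22 to 27), steel flange 8-14 (dia 44), grey plastic body 14-54 (dia 34: grip here), black connector 54-62 (dia 16). Home in the reducer its origin is 52 mm above the reducer's. Keep its push on the reducer under 60 N; do not drop it.
- blank_plug: Loose steel blanking plug, 36 mm tall, 120 g, upright. Origin: centre of underside, z up. Tapered nose 0-8 mm up (dia 22 to 27), flange 8-14 (dia 44), slim solid knob 14-36 (dia 18: grip here). Home in the small port its origin is 37 mm above the port's.
- screwdriver: Bystander: screwdriver about 170 mm long lying on the bench along its x axis (origin near its middle), to the left of the work. Leave it alone.
- bottle: Bystander: closed bottle, 56 mm in diameter, 120 mm tall, standing beyond the screwdriver, to the left of the work. Origin at the centre of its underside. Leave it alone.
- beaker: Bystander: empty clear beaker, 64 mm in diameter, 85 mm tall, standing to the right of the work. Origin at the centre of its underside. Leave it alone.

How it is judged (in metres and radians):
On the way, in this order (a step that is already met when the one before it is completed fails the run):
1. the sealing ring is home in the large port and let go (horizontal distance between seal_ring and large_port below 0.006 m and z of seal_ring in the frame of large_port between 0.029 and 0.035 m and angle between seal_ring's own z axis and vertical below 0.08 rad and contact force between seal_ring and the fingers below 0.05 N and linear speed of seal_ring below 0.03 m/s), for 0.2 s.
2. the reducer is down on the ring and let go (all of step 1 and horizontal distance between reducer and large_port below 0.009 m and z of reducer in the frame of large_port between 0.043 and 0.049 m and angle between reducer's own z axis and vertical below 0.08 rad and contact force between reducer and the fingers below 0.05 N and linear speed of reducer below 0.03 m/s), for 0.2 s.
3. the gauge is home in the top of the reducer and let go (horizontal distance between reducer and large_port below 0.009 m and z of reducer in the frame of large_port between 0.043 and 0.049 m and angle between each of reducer, gauge's own z axis and vertical below 0.08 rad and contact force between each of reducer, gauge and the fingers below 0.05 N and linear speed of each of reducer, gauge below 0.03 m/s and horizontal distance between gauge and reducer below 0.006 m and z of gauge in the frame of reducer between 0.049 and 0.055 m), for 0.2 s.
4. the blanking plug is home in the small port and let go (horizontal distance between blank_plug and small_port below 0.006 m and z of blank_plug in the frame of small_port between 0.034 and 0.04 m and angle between blank_plug's own z axis and vertical below 0.08 rad and contact force between blank_plug and the fingers below 0.05 N and linear speed of blank_plug below 0.03 m/s), for 0.2 s.
At the end, for the whole second after the job is handed in: The ring sits in the large port (axes within 6 mm), the reducer on the ring (within 9 mm of the port's axis), the gauge in the reducer (within 6 mm) and the plug in the small port (within 6 mm); each at its seated height within 3 mm, upright within 0.08 rad, at rest and not touched by the fingers (all of step 1 and all of step 3 and all of step 4).
It fails at once if the screwdriver is moved by more than 30 mm (distance of screwdriver from where it was at the start of the episode above 0.03 m).
It fails at once if the bottle is moved by more than 30 mm (distance of bottle from where it was at the start of the episode above 0.03 m).
It fails at once if the beaker is moved by more than 30 mm (distance of beaker from where it was at the start of the episode above 0.03 m).
It fails at once if the gauge is knocked or pressed against the reducer with more than 60 N (contact force between gauge and reducer above 60 N).
It fails at once if the gauge is dropped: it falls free of the fingers faster than 0.5 m/s (contact force between gauge and the fingers below 0.05 N and linear speed of gauge above 0.5 m/s).
It also fails if it takes over 99 s, if anything falls off the work surface, if the arm or the gripper's body presses on something with over 40 N, if the wrist force passes 120 N, or if a joint passes its speed limit or range.

## Robot

A 6-joint arm with a two-finger parallel gripper is mounted at the origin on the work surface. World frame = base frame: x ahead of the robot, y to its left, z up, the work surface at z = 0. Lengths are in mm, angles in rad, forces in N, time in s.
With the tool pointing down it reaches from about 325 to 1000 mm from the base axis. Payload 5.1 kg.
Tool frame: the origin (TCP) lies between the finger pads; the fingertips stand 25 mm ahead of it and the grasp point (between the pads) lies 6 mm ahead of it; y points along the fingers, x is the direction in which the jaws open and shut, and the axes are right-handed (so a half turn about y gives the same grasp; the last joint's range is limited). The gripper opens to 85 mm and grips with 20 to 120 N. Pads are 22 mm wide; open, the fingers measure 114 mm over their backs; the gripper's body (76 mm by 85 mm) begins 54 mm behind the grasp point. The pads swing forward as they close: fully open they stand 13 mm farther back than shut.
Start: joints at [-1.388, 0.124, 1.65, -0, 1.367, -0.083], TCP at [170.71, -627.171, 256.322] pointing down, gripper open.
Joint ranges: [-2.61, 2.61], [-1.02, 2.33], [0.03, 2.71], [-1.35, 4.49], [0.32, 2.68], [-2.91, 2.91]. Speed limits (rad/s): [2.57, 2.57, 3.14, 3.14, 3.14, 3.14].

## Interface

Orientations are given as a rotation vector (axis times angle).
In Python, from rig import * gives the robot as it stands. The module is installed in compiled form; this text tells all that it offers.
- The arm moves only by the shell command python3 -m pendant 'ROWS' [FORCE]. ROWS is a JSON object of lists of equal length, an entry for each row: "travel": the shift along the tool's x, y, z in cm, a list of three; "roll": the turn about the tool's y in degrees; "grip": the opening in per cent of the stroke, from 0 (shut) to 100 (fully open). In form: {"travel": [[dx, dy, dz], ...], "roll": [roll, ...], "grip": [grip, ...]}. A call has 1 to 8 rows; each row is the pose to reach, as a shift and turn from the pose measured when the call began, along the tool's axes at that moment; what a row does not reach only later rows make up. A row lasts 1/8 s, in which the tool goes at most 62.5 mm and 10.7 degrees, less where a joint would pass 70% of its speed; a pose out of reach is approached as far as the arm can. A call with a gripper value outside its range is refused whole. The fingers move at their own pace and stop on an object; FORCE is the grip in N (left out, the last holds). Time passes only in rows, so rows that repeat a pose let the fingers close. It gives the time, the measured TCP pose, the force and the opening at its end, in the units of the state.
- get_state(): the state, without advancing time (a new reading comes with each control period).
- get_image(name): name is "side" or "top"; returns a dict with "pixels" (420x560x3 uint8, red, green, blue), "fx", "fy", "cx", "cy" (pixels), "k1" (the pictures are not rectified: a ray, as slopes to the right and down, at radius r is drawn at 1 + k1 r^2 times it, then the intrinsics apply), "extrinsics" (4x4, takes a point from camera to world coordinates). Camera axes: x right, y down, z forward; pixel columns grow to the right and rows downward; lengths in mm; the calibration is good to about 2 mm. A picture is of the moment at which its call begins. There is no depth.
- finish_job(): hands the job in, once; it reports no verdict.
The state is a dict: "time": time; "joint_positions": joint angles; "joint_vel": joint speeds; "joint_efforts": joint torques, N m; "eef_pos": TCP position; "tcp_rot": TCP orientation; "force": force on the tool from outside, world axes, zero at the start; "ft_torque": the same for the moment, N m; "gripper_width": finger opening in mm.
Only numpy, scipy, OpenCV 4.12 (cv2) and the standard library are available. Lean on these libraries where they do the work, as an engineer would, in place of code of your own. Each camera call takes 0.05 s, during which the arm holds its last target.

## Working session

There is one attempt and no reset: what is moved stays moved. The work goes in short steps, Python scripts to look and compute and a shell command to move; the robot and the scene stay as the last step left them, time stands still between calls to the robot, and variables do not carry over. Pictures are saved under pics/ and viewed, and the job is handed in when it is done.

```bash
mkdir -p pics; ls; python3 - <<'E'
from rig import *
import cv2
s=get_state(); print(s)
for n in("side","top"):
    i=get_image(n); cv2.imwrite(f"pics/{n}0.png",i["pixels"][:,:,::-1])
    print(n,{k:v for k,v in i.items() if k!="pixels"})
E
```

```text
pics
{'time': 0.0, 'joint_positions': array([-1.38757869e+00,  1.24506742e-01,  1.65167513e+00,  2.07153402e-06,
        1.36750430e+00, -8.26197637e-02]), 'joint_vel': array([-4.77892431e-04, -7.31661658e-04,  2.18221292e-05,  6.18857263e-04,
       -7.81603767e-04,  2.23847511e-03]), 'joint_efforts': array([-1.25458122e-03, -4.23612034e+01, -3.65450943e+01, -2.03083800e-04,
        6.93612703e-03,  3.03308578e-07]), 'eef_pos': array([ 170.62386798, -626.62529881,  255.05124192]), 'tcp_rot': array([-1.32185439,  1.01224717, -1.00966377]), 'force': array([0.0466755 , 0.67946413, 0.41707339]), 'ft_torque': array([-0.05880196,  0.04792005, -0.02892864]), 'gripper_width': 85.2568255414296}
side {'fx': 542.857134679852, 'fy': 542.857134679852, 'cx': 281.04744988875217, 'cy': 210.55083072951342, 'k1': -0.09330731723305462, 'extrinsics': array([[-9.92828964e-01, -6.94486154e-02,  9.73012711e-02,
         4.45076185e+02],
       [-1.19433968e-01,  5.41419540e-01, -8.32226176e-01,
         9.94944731e+02],
       [ 5.11614619e-03, -8.37879330e-01, -5.45831525e-01,
         6.74268881e+02],
       [ 0.00000000e+00,  0.00000000e+00,  0.00000000e+00,
         1.00000000e+00]])}
top {'fx': 407.48343583575513, 'fy': 407.48343583575513, 'cx': 289.41302475613884, 'cy': 214.69650964523532, 'k1': -0.12430401497928169, 'extrinsics': array([[-1.19095948e-02, -9.97055143e-01,  7.57575345e-02,
         4.61710011e+02],
       [-9.99910901e-01,  1.23319744e-02,  5.11005001e-03,
        -1.37067212e+01],
       [-6.02924162e-03, -7.56899259e-02, -9.97113175e-01,
         1.05681820e+03],
       [ 0.00000000e+00,  0.00000000e+00,  0.00000000e+00,
         1.00000000e+00]])}
```

View pics/side0.png

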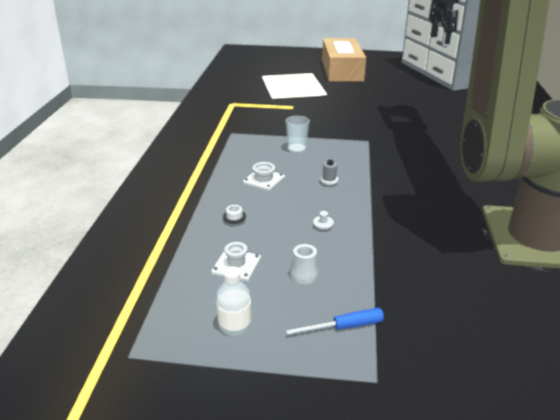

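View pics/top0.png

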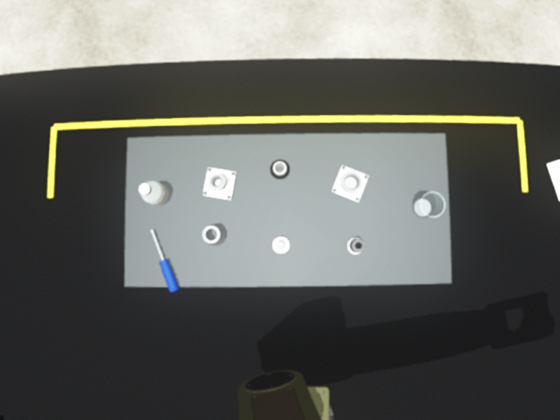

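```bash
python3 - <<'E'
from rig import *
from scipy.spatial.transform import Rotation as R
s=get_state(); print(R.from_rotvec(s['tcp_rot']).as_matrix().round(3))
E
```

```text
[[ 0.263 -0.     0.965]
 [-0.965  0.002  0.263]
 [-0.002 -1.     0.   ]]
```

```bash
python3 - <<'E'
from rig import *
import cv2, numpy as np
i=get_image("top")["pixels"][:,:,::-1]
cv2.imwrite("pics/topz.png",cv2.resize(i[130:300,120:455],(800,406),interpolation=cv2.INTER_CUBIC))
i=get_image("side")["pixels"][:,:,::-1]
cv2.imwrite("pics/sidez.png",cv2.resize(i[140:290,190:360],(680,600),interpolation=cv2.INTER_CUBIC))
E
```

```text
(no output)
```

View pics/topz.png

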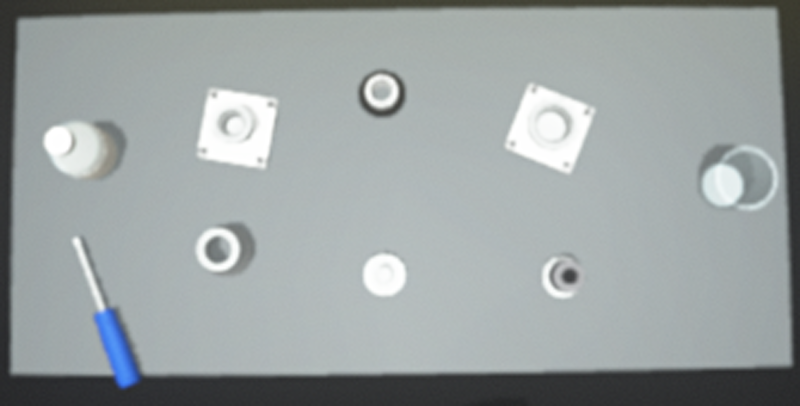

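View pics/sidez.png

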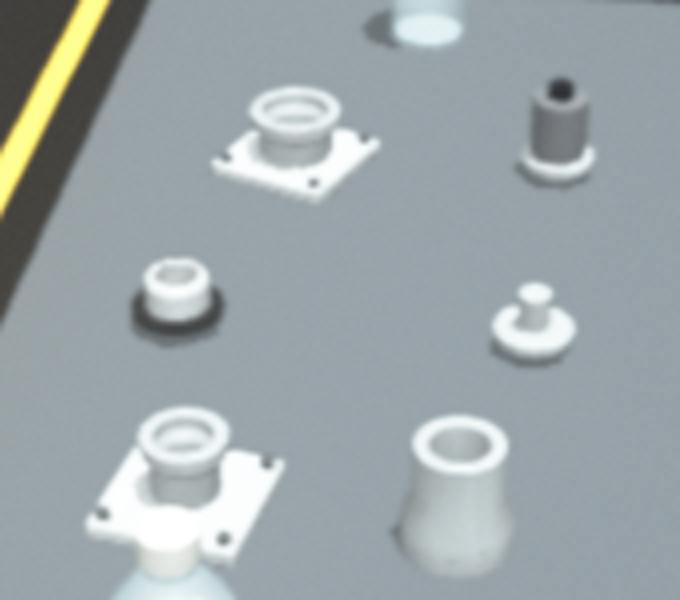

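```bash
cat > h.py <<'E'
from rig import *
import cv2, numpy as np
from scipy.spatial.transform import Rotation as R
def ray(im,uv):
    K=np.array([[im['fx'],0,im['cx']],[0,im['fy'],im['cy']],[0,0,1]])
    p=cv2.undistortPoints(np.array([[uv]],float),K,np.array([im['k1'],0,0,0,0.]))[0,0]
    E=im['extrinsics']; return E[:3,3],E[:3,:3]@np.array([p[0],p[1],1])
def onz(im,uv,z):
    o,d=ray(im,uv); return (o+d*(z-o[2])/d[2])
def tri(r1,r2):
    (o1,d1),(o2,d2)=r1,r2
    t=np.linalg.lstsq(np.c_[d1,-d2],o2-o1,rcond=None)[0]
    a,b=o1+t[0]*d1,o2+t[1]*d2
    return (a+b)/2,np.linalg.norm(a-b)
def proj(im,p):
    E=np.linalg.inv(im['extrinsics']); q=E[:3,:3]@np.asarray(p,float)+E[:3,3]
    x,y=q[:2]/q[2]; f=1+im['k1']*(x*x+y*y); return np.array([im['fx']*x*f+im['cx'],im['fy']*y*f+im['cy']])
def show(im,name,u0,u1,v0,v1,pts=[]):
    s=min(800/(u1-u0),600/(v1-v0)); c=im['pixels'][v0:v1,u0:u1,::-1]
    c=cv2.resize(c,None,fx=s,fy=s,interpolation=cv2.INTER_CUBIC)
    for p in pts: cv2.drawMarker(c,tuple(int(round(x)) for x in ((p[0]-u0+.5)*s,(p[1]-v0+.5)*s)),(0,0,255),0,14,1)
    cv2.imwrite('pics/'+name,c)
def totool(target):  # travel in cm from current pose to TCP target (mm)
    s=get_state(); return R.from_rotvec(s['tcp_rot']).inv().apply(np.array(target)-s['eef_pos'])/10
E
python3 - <<'E'
from h import *
t=get_image("top"); s=get_image("side")
g=t['pixels'].max(2); hsv=cv2.cvtColor(t['pixels'],cv2.COLOR_RGB2HSV)
def blobs(m,im,roi,nm):
    u0,u1,v0,v1=roi; mm=np.zeros_like(m); mm[v0:v1,u0:u1]=m[v0:v1,u0:u1]
    cs,_=cv2.findContours(mm,cv2.RETR_EXTERNAL,cv2.CHAIN_APPROX_NONE)
    for c in cs:
        if len(c)>12:
            r=cv2.minAreaRect(c); e=cv2.fitEllipse(c); print(nm,cv2.contourArea(c),'rect',np.round(r[0],1),np.round(r[1],1),round(r[2]),'ell',np.round(e[0],1),np.round(e[1],1))
    return
W=((g>200)*255).astype('uint8'); K=((g<90)*255).astype('uint8')
for nm,roi in dict(left=(195,245,160,208),right=(325,375,160,208),red=(195,235,218,250),plug=(265,298,230,260),gauge=(343,372,230,260)).items(): blobs(W,t,roi,nm)
blobs(K,t,(265,298,152,186),'ringK'); blobs(K,t,(343,372,230,260),'gaugeK')
gs=s['pixels'].max(2);W=((gs>210)*255).astype('uint8'); K=((gs<70)*255).astype('uint8')
print('side')
for nm,roi in dict(near=(208,265,240,284),far=(240,290,160,192),red=(285,325,240,288),plug=(308,340,205,235),gauge=(315,345,155,190)).items(): blobs(W,s,roi,nm)
blobs(K,s,(218,252,200,230),'ringK'); blobs(K,s,(315,345,155,190),'gaugeK')
E
```

```text
left 847.5 rect [218.8 183.1] [30.1 30.6] 10 ell [219.  183.2] [33.8 34.3]
right 870.5 rect [349.7 183.3] [30.8 30.1] 22 ell [349.7 183.4] [34.2 35. ]
red 240.0 rect [210.5 234. ] [17. 18.] 0 ell [210.5 234.1] [17.4 17.6]
plug 246.5 rect [280.5 244.5] [17. 17.] 90 ell [280.5 244.7] [17.6 18. ]
gauge 55.5 rect [351.9 247.3] [17.4 10.3] 63 ell [354.4 245.8] [14.4 16. ]
ringK 20.0 rect [280.  171.4] [12.  17.8] 79 ell [279.5 168.6] [17.  17.3]
side
near 932.5 rect [235.9 263.5] [36.1 42.7] 29 ell [235.8 263.6] [36.2 42.4]
far 240.5 rect [263.6 180.4] [15.8 41.2] 87 ell [263.9 178.9] [16.1 35. ]
far 177.0 rect [263.5 167.5] [11. 21.] 90 ell [263.4 167.2] [10.8 21.2]
red 26.5 rect [306.9 273.6] [8.6 7.5] 51 ell [308.1 273.2] [7.1 8.9]
red 253.5 rect [304.5 251. ] [14. 23.] 90 ell [304.7 250.9] [14.1 23. ]
plug 115.0 rect [323.  221.9] [20.2 10.8] 5 ell [323.3 221.6] [10.8 19. ]
plug 24.0 rect [323.5 213. ] [4. 7.] 90 ell [323.5 212.9] [4.3 7.5]
gauge 19.0 rect [330.  180.9] [ 4.9 15.3] 79 ell [325.9 173.1] [15.6 24.5]
```

```bash
python3 - <<'E'
from h import *
t=get_image("top"); s=get_image("side")
for n,uv,z in [('small',(218.9,183.1),10),('large',(349.7,183.3),10),('red',(210.5,234.05),60),('plug',(280.5,244.6),14)]:
    print(n,onz(t,uv,z).round(1))
for n,uv,z in [('large',(263.45,167.3),40),('red',(304.6,251),60),('plugknob',(323.5,213),36)]: print('side',n,onz(s,uv,z).round(1))
print('tri red',tri(ray(t,(210.5,234.05)),ray(s,(304.6,251))))
# ring and gauge
gt=cv2.cvtColor(t['pixels'],cv2.COLOR_RGB2GRAY); gs=cv2.cvtColor(s['pixels'],cv2.COLOR_RGB2GRAY)
for nm,g,im,roi,th in [('ringtop',gt,t,(268,292,156,182),110),('gaugetop',gt,t,(345,370,233,258),85),('ringside',gs,s,(220,250,200,226),80),('gaugeside',gs,s,(318,342,156,172),55),('gaugebodys',gs,s,(318,342,156,188),120)]:
    u0,u1,v0,v1=roi; m=(g[v0:v1,u0:u1]<th).astype('uint8')*255
    cs,_=cv2.findContours(m,cv2.RETR_EXTERNAL,cv2.CHAIN_APPROX_NONE)
    c=max(cs,key=len); x,y,w,h=cv2.boundingRect(np.concatenate([k for k in cs])); c2=cv2.minEnclosingCircle(c)
    print(nm,len(cs),(u0+x,u0+x+w-1,v0+y,v0+y+h-1),np.add(c2[0],(u0,v0)),c2[1])
print(gt[156:183,268:293]); print(gt[234:258,344:370])
E
```

```text
small [626.1 174.4  10. ]
large [ 621.1 -166.    10. ]
red [492.1 186.1  60. ]
plug [464.6  15.3  14. ]
side large [ 623.8 -158.6   40. ]
side red [494.6 189.8  60. ]
side plugknob [467.5  19.8  36. ]
tri red (array([493.48596783, 186.60211102,  57.54698348]), np.float64(2.604084259432209))
ringtop 2 (271, 288, 161, 178) [279.56338024 168.82394409] 9.527478218078613
gaugetop 1 (356, 360, 244, 247) [358.  245.5] 2.061652660369873
ringside 1 (224, 244, 216, 223) [234.  217.5] 10.111974716186523
gaugeside 1 (329, 331, 162, 163) [330.  162.5] 1.1181340217590332
gaugebodys 4 (320, 335, 160, 185) [324.5 173. ] 6.18475866317749
[[174 174 175 175 175 173 173 173 175 174 175 175 174 174 175 174 173 174
  173 173 173 173 174 173 173]
 [174 174 173 173 174 173 175 174 174 176 174 175 175 174 175 176 174 175
  174 174 174 174 173 174 175]
 [175 174 175 174 174 176 174 176 174 168 166 162 164 165 170 173 175 175
  176 175 173 174 174 174 176]
 [174 174 174 174 175 174 172 165 156 142 134 130 128 133 148 159 165 168
  175 174 174 177 176 174 174]
 [174 175 176 175 173 167 158 139 124 119 129 133 1
[... 4281 characters left out ...]
01 198 190
  182 177 180 178 179 180 178 178]
 [180 181 179 179 184 210 239 248 251 247 240 234 227 223 225 217 202 193
  183 180 180 180 179 180 178 180]
 [181 180 181 179 179 187 205 230 244 250 250 248 245 242 237 219 194 184
  181 179 178 179 179 179 179 179]
 [181 180 181 180 181 179 182 193 210 222 227 230 227 219 211 195 182 177
  178 179 179 179 179 179 180 178]
 [181 180 180 179 180 179 180 178 180 181 184 187 186 182 181 180 177 179
  179 180 179 179 179 179 179 179]
 [181 180 181 180 181 179 179 181 179 177 177 179 179 178 179 178 179 180
  179 179 179 179 178 179 178 179]
 [182 179 181 180 181 179 180 181 180 179 180 178 181 179 178 179 180 179
  180 179 178 179 179 179 180 178]]
```

```bash
python3 - <<'E'
from h import *
t=get_image("top")
print('ring',onz(t,(279.5,168.6),13),'gauge',onz(t,(358.1,245.1),62),'gfl',onz(t,(355.2,245.6),14),'small flange?')
E
python3 -m pendant '{"travel":[[-3.7,0,4.7],[-7.4,0,9.5],[-11.1,0,14.2],[-14.8,0,19],[-18.5,0,23.7],[-22.2,0,28.4],[-25.9,0,33.2],[-29.6,0,37.9]],"roll":[-9.3,-18.7,-28,-37.4,-46.7,-56,-65.4,-74.7],"grip":[100,100,100,90,80,70,68,66]}' 40
```

```text
ring [661.33881449  15.94653609  13.        ] gauge [ 460.74872882 -175.4810807    62.        ] gfl [ 459.53667835 -175.79270696   14.        ] small flange?
time: 1.45
eef_pos: [459.6, -240.3, 256.7]
tcp_rot: [-1.571, -0.004, 0.002]
force: [0.1, -0.4, -0.2]
gripper_width: 56.6
```

```bash
python3 -m pendant '{"travel":[[4,0,5.1],[8,0,10.2],[12.1,2,15.4],[16.1,5,20.5],[20.2,9,25.6],[20.2,14,25.6],[20.2,15,25.6],[20.2,15,25.6]],"roll":[0,0,0,0,0,0,0,0],"grip":[72,72,72,72,72,72,72,72]}' 40
python3 - <<'E'
from h import *
s=get_image("side");t=get_image("top");st=get_state();p=st['eef_pos'];print(p,st['gripper_width'])
show(s,'s1.png',180,330,130,250,[proj(s,p),proj(s,p-[0,0,25])]); show(t,'t1.png',200,360,100,220,[proj(t,p)])
E
```

```text
time: 2.45
eef_pos: [659.4, 16.3, 104.8]
tcp_rot: [-1.571, -0.001, 0.006]
force: [-0.9, 0.3, -0.2]
gripper_width: 61.4
[661.50242583  15.47931337 108.83984847] 61.35890994328559
```

View pics/s1.png

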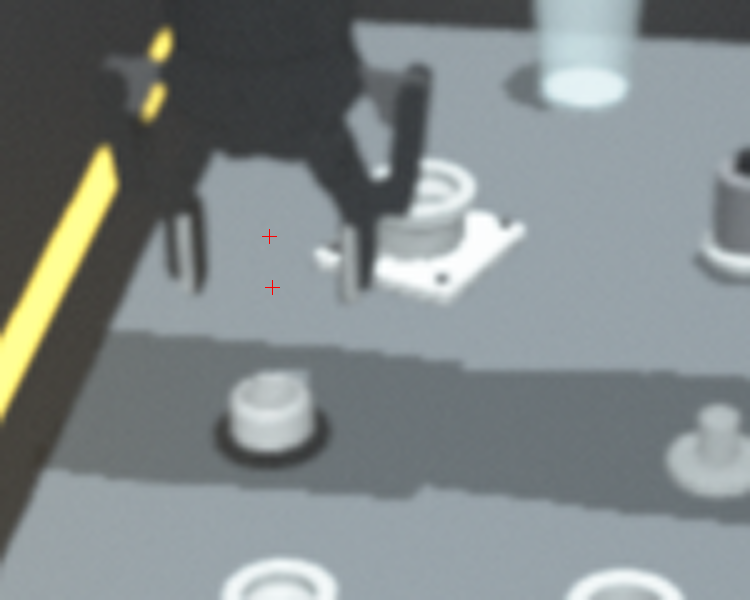

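View pics/t1.png

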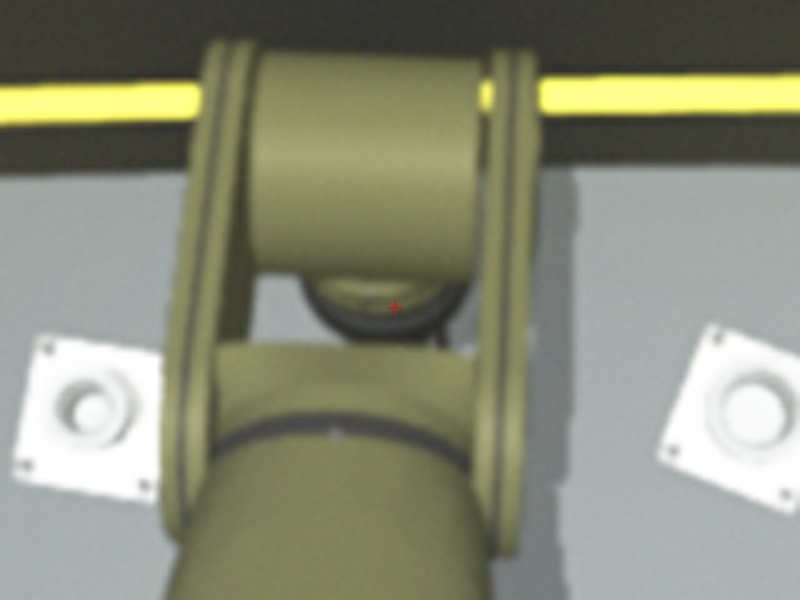

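```bash
python3 - <<'E'
from h import *
s=get_image("side");st=get_state();print(st['eef_pos'])
for n,uv,z in [('small',(235.5,247.5),45),('large',(263.4,167.3),40),('ring',(233.8,208.8),32),('gauge',(190+560/4-.5,140+90/4-.5),62)]: print(n,onz(s,uv,z).round(1))
E
```

```text
[661.96945701  15.35112531 109.70841879]
small [628.6 175.9  45. ]
large [ 623.9 -158.6   40. ]
ring [662.5  21.8  32. ]
gauge [ 464.3 -165.5   62. ]
```

```bash
cat >> h.py <<'E'
def avg(n=8):
    a=[]
    for _ in range(n):
        get_image("side"); s=get_state(); a.append(np.r_[s['eef_pos'],s['force'],s['gripper_width']])
    a=np.array(a); print('avg',a.mean(0).round(2),'sd',a.std(0).round(2)); return a.mean(0)
E
python3 -c "
from h import *
avg()"
```

```text
avg [ 6.6146e+02  1.5790e+01  1.0873e+02 -4.0000e-02  6.0000e-02 -8.0000e-02
  6.1450e+01] sd [0.45 0.31 0.95 0.81 0.53 0.39 0.18]
```

```bash
python3 -m pendant '{"travel":[[0.1,3,0],[0.1,5.5,0],[0.1,6.5,0],[0.1,6.5,0]],"roll":[0,0,0,0],"grip":[72,72,72,72]}' 40
python3 - <<'E'
from h import *
avg(4)
s=get_image("side");show(s,'s2.png',190,290,150,240)
E
```

```text
time: 3.5
eef_pos: [661.5, 16.2, 41.7]
tcp_rot: [-1.571, -0.003, 0.003]
force: [0.1, -0.4, 0.0]
gripper_width: 61.5
avg [ 6.6273e+02  1.6190e+01  4.3490e+01  1.1000e-01 -2.4000e-01  2.0000e-02
  6.1480e+01] sd [0.29 0.01 0.43 0.35 0.45 0.23 0.12]
```

View pics/s2.png

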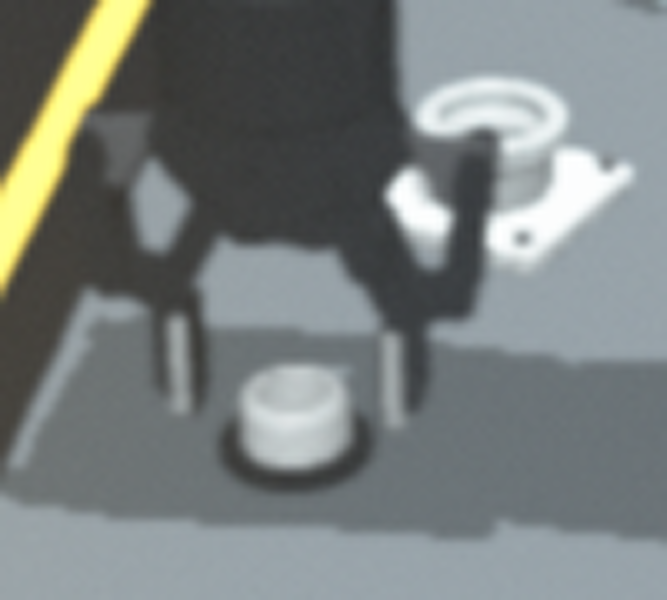

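```bash
python3 -m pendant '{"travel":[[0,0.5,0],[0,0.5,0],[0,0.5,0],[0,0.5,0],[0,0.5,0],[0,0.5,0],[0,0.5,0],[0,0.5,0]],"roll":[0,0,0,0,0,0,0,0],"grip":[72,60,50,40,30,25,25,25]}' 40
python3 - <<'E'
from h import *
avg(4)
s=get_image("side");show(s,'s3.png',190,290,150,240)
E
```

```text
time: 4.75
eef_pos: [663.0, 16.2, 39.0]
tcp_rot: [-1.572, -0.006, -0.0]
force: [0.1, 0.1, 2.5]
gripper_width: 34.1
avg [ 6.6303e+02  1.6170e+01  3.9050e+01 -3.8000e-01 -1.9000e-01  3.1300e+00
  3.4200e+01] sd [0.01 0.01 0.01 0.36 0.42 0.21 0.2 ]
```

View pics/s3.png

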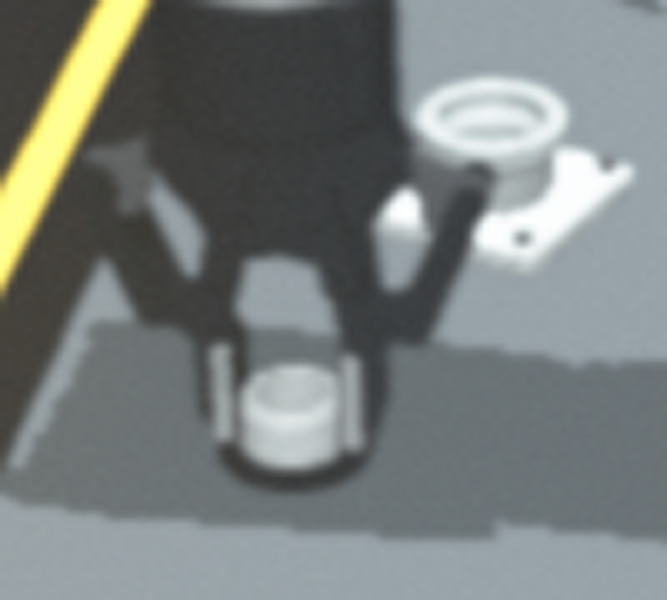

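```bash
python3 -m pendant '{"travel":[[0,-1.5,0],[0,-5,0],[0,-9,0],[0,-9,0]],"roll":[0,0,0,0],"grip":[25,25,25,25]}' 60
python3 - <<'E'
from h import *
avg(4)
s=get_image("side");show(s,'s4.png',170,290,110,210)
E
```

```text
time: 5.5
eef_pos: [665.4, 16.1, 134.2]
tcp_rot: [-1.572, -0.013, -0.007]
force: [0.9, -0.8, -1.0]
gripper_width: 33.2
avg [ 6.6232e+02  1.6250e+01  1.2878e+02 -7.8000e-01  3.3000e-01 -1.5300e+00
  3.3320e+01] sd [0.94 0.04 1.68 0.16 0.22 0.56 0.19]
```

View pics/s4.png

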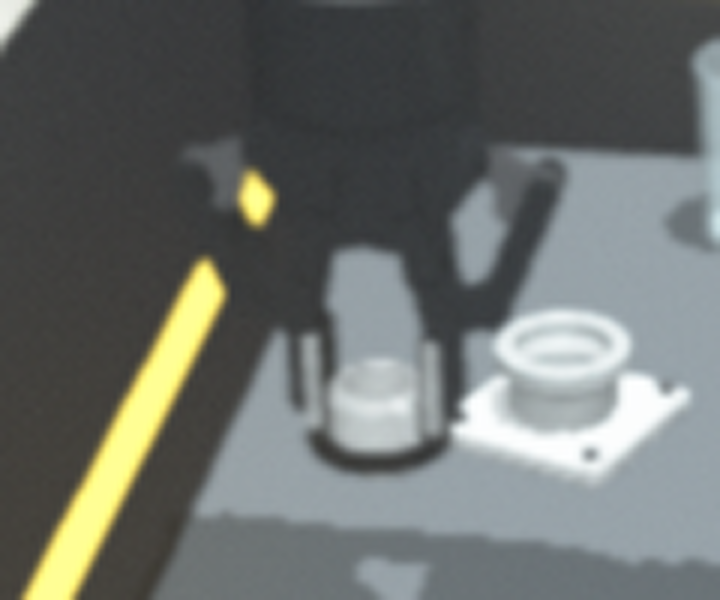

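```bash
python3 -m pendant '{"travel":[[-1,0,-4],[-2,0,-9],[-3,0,-14],[-3.7,0,-17.3],[-4,1,-18.2],[-4,2,-18.2],[-4,2.7,-18.2],[-4,2.7,-18.2]],"roll":[0,0,0,0,0,0,0,0],"grip":[25,25,25,25,25,25,25,25]}' 60
python3 - <<'E'
from h import *
a=avg(6)
s=get_image("side");t=get_image("top")
p=a[:3];print(p)
show(s,'s5.png',210,320,110,200,[proj(s,p-[0,0,39-14]),proj(s,[623,-166,40])]);show(t,'t5.png',300,400,130,220)
E
```

```text
time: 6.75
eef_pos: [621.4, -164.4, 98.2]
tcp_rot: [-1.57, -0.003, 0.006]
force: [-0.7, 0.5, -0.0]
gripper_width: 33.2
avg [ 6.2232e+02 -1.6527e+02  9.9990e+01 -3.0000e-02  1.7000e-01 -7.8000e-01
  3.3430e+01] sd [0.19 0.34 0.46 0.58 0.39 0.57 0.13]
[ 622.32042377 -165.26720399   99.99471886]
```

View pics/s5.png

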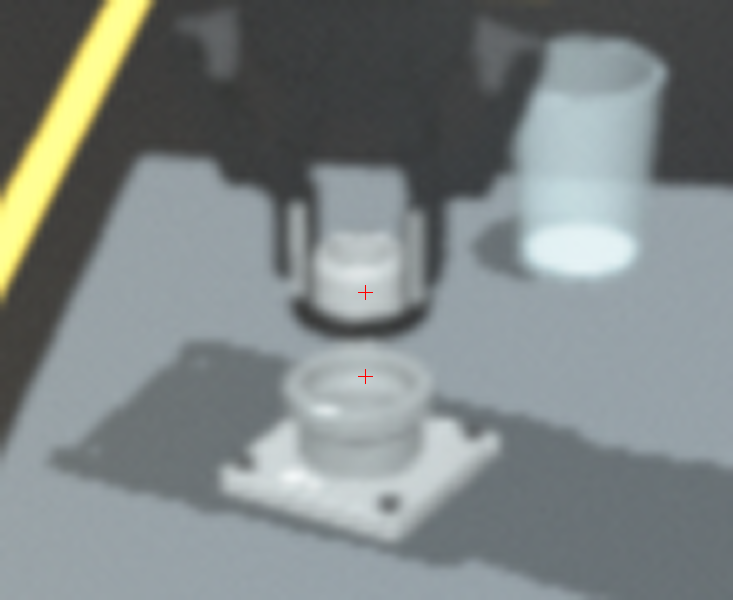

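View pics/t5.png

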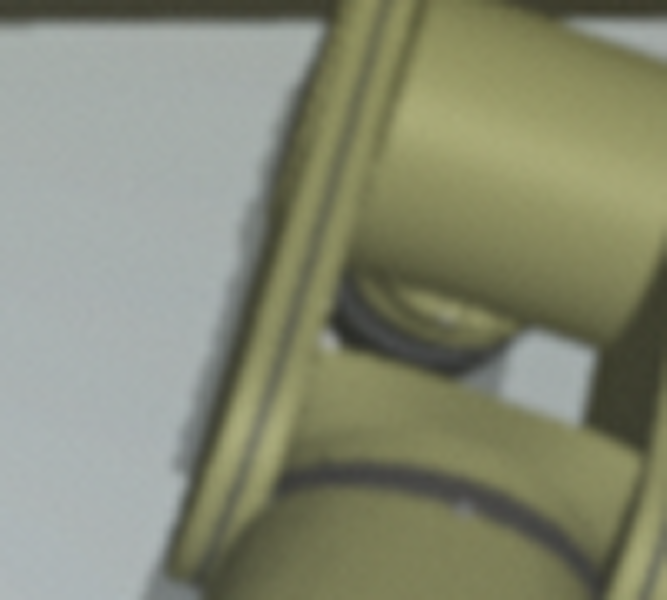

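```bash
python3 - <<'E'
from h import *
s=get_image("side"); g=cv2.cvtColor(s['pixels'],cv2.COLOR_RGB2GRAY)
u0=210
c=cv2.resize(g[140:185,248:280],None,fx=20,fy=13,interpolation=cv2.INTER_CUBIC)
cv2.imwrite('pics/s6.png',cv2.convertScaleAbs(c,alpha=1.2))
print(np.c_[np.arange(140,186),g[140:186,258:270:1]])
E
```

```text
[[140 137 156 160 159 161 159 159 159 159 160 158 154]
 [141 138 156 159 159 159 159 159 159 160 160 158 153]
 [142 138 154 159 158 160 159 160 159 160 160 159 148]
 [143 138 156 160 158 158 155 156 156 158 159 156 147]
 [144 139 157 167 169 164 159 158 160 165 167 161 147]
 [145 146 168 184 191 188 187 185 186 191 190 176 155]
 [146 162 179 182 188 193 193 194 194 193 188 180 164]
 [147 175 178 180 185 191 194 195 194 190 183 176 165]
 [148 186 186 182 187 191 194 196 193 188 184 181 172]
 [149 196 201 196 194 198 202 204 201 197 196 197 184]
 [150 195 207 211 215 219 221 222 220 215 210 203 184]
 [151 184 199 210 217 222 224 224 220 216 208 197 180]
 [152 175 189 198 206 211 212 211 208 203 197 190 177]
 [153 173 186 193 199 202 202 203 200 197 194 187 177]
 [154 173 186 193 197 199 199 200 198 197 193 186 176]
 [155 167 181 191 194 198 198 201 198 195 192 185 169]
 [156 134 160 178 185 192 194 193 191 186 180 170 147]
 [157  88 109 132 150 161 163 161 158 149 133 117  99]
 [158  66  72  86  97 104 105 102 102  94  81  70  63]
 [159  76  67  66  68  67  66  63  66  64  62  65  70]

[... 730 characters left out ...]
81 183 183 183 183 181 179 176 174 173]
 [174 167 172 174 177 177 177 173 175 174 171 168 165]
 [175 157 162 166 168 168 167 166 166 167 162 158 153]
 [176 160 164 163 161 158 157 156 159 162 163 164 161]
 [177 167 168 170 168 168 169 169 172 172 172 168 166]
 [178 167 170 173 174 173 175 177 178 177 175 168 166]
 [179 169 171 173 172 175 177 178 177 177 172 169 166]
 [180 176 174 173 175 177 179 179 177 174 174 173 173]
 [181 195 190 185 185 187 186 185 184 184 187 187 192]
 [182 207 204 202 203 202 203 202 202 202 203 203 205]
 [183 209 210 209 209 209 209 209 207 205 198 196 198]
 [184 210 211 212 209 208 210 210 206 189 162 148 161]
 [185 206 213 211 211 211 211 211 203 178 137 118 140]]
```

View pics/s6.png

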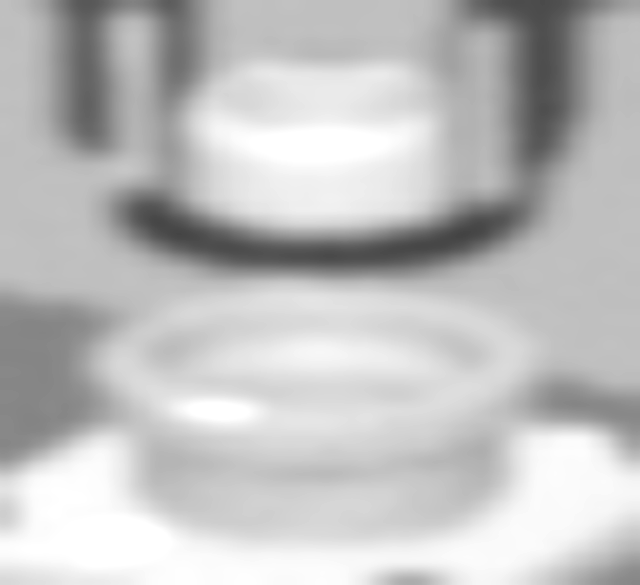

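```bash
python3 - <<'E'
from h import *
s=get_image("side")
print('ring front collar bottom y', onz(s,(264,160.4),61+8)[:2]-[0,26])
print('ring front collar-top/sleeve', onz(s,(264,157.0),61+14)[:2]-[0,18])
print('ring top back', onz(s,(264,144.5),61+32)[:2]+[0,16])
print('port back', onz(s,(264,161),40)[:2]+[0,27.5],'front top',onz(s,(264,172.5),40)[:2]-[0,27.5],'front low edge flange?',onz(s,(264,181),10)[:2])
E
```

```text
ring front collar bottom y [ 619.38794452 -166.01776971]
ring front collar-top/sleeve [ 620.18892522 -163.92789718]
ring top back [ 624.45842844 -160.30654145]
port back [ 627.27367853 -163.73436512] front top [ 618.69150521 -160.48028159] front low edge flange? [ 620.67727471 -144.05327941]
```

```bash
python3 -m pendant '{"travel":[[0,0.8,0.1],[0,1.5,0.1],[0,2,0.1],[0,2.4,0.1],[0,2.7,0.1],[0,2.9,0.1],[0,2.9,0.1],[0,2.9,0.1]],"roll":[0,0,0,0,0,0,0,0],"grip":[25,25,25,25,25,25,25,25]}' 60
python3 - <<'E'
from h import *
a=avg(4)
s=get_image("side")
show(s,'s7.png',220,310,120,195)
E
```

```text
time: 8.25
eef_pos: [622.5, -165.0, 71.4]
tcp_rot: [-1.572, -0.004, 0.001]
force: [0.3, 0.3, 0.3]
gripper_width: 33.5
avg [ 6.2242e+02 -1.6505e+02  7.1380e+01  8.5000e-01 -7.0000e-01  2.2000e-01
  3.3540e+01] sd [0.01 0.01 0.01 0.15 0.23 0.37 0.16]
```

View pics/s7.png

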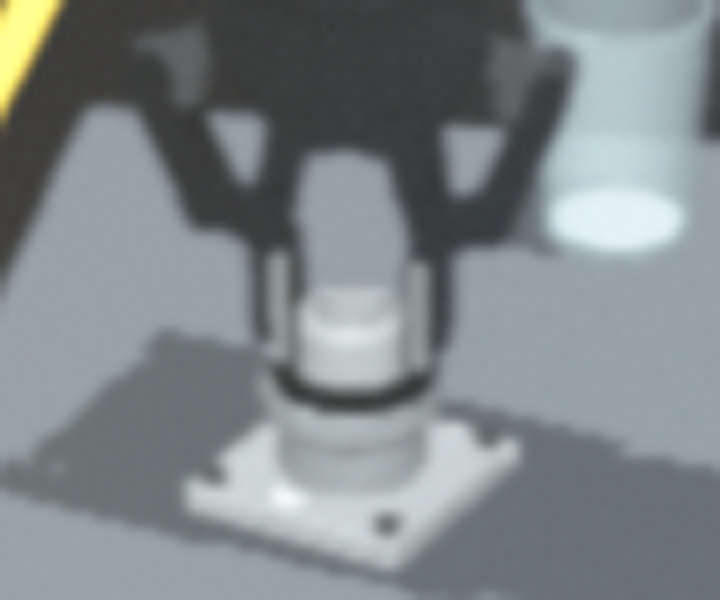

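```bash
python3 -m pendant '{"travel":[[0,0.06,0],[0,0.06,0],[0,0.06,0],[0,0.06,0],[0,0,0],[0,-1.5,0],[0,-4,0],[0,-7,0]],"roll":[0,0,0,0,0,0,0,0],"grip":[25,45,55,60,65,65,65,65]}' 40
python3 - <<'E'
from h import *
a=avg(3)
s=get_image("side")
show(s,'s8.png',220,310,120,195)
E
```

```text
time: 9.5
eef_pos: [622.2, -164.9, 142.7]
tcp_rot: [-1.572, -0.004, 0.002]
force: [0.3, -0.6, 0.2]
gripper_width: 55.8
avg [ 6.2468e+02 -1.6579e+02  1.4687e+02  9.4000e-01 -2.2000e-01  7.9000e-01
  5.5450e+01] sd [0.48 0.15 1.49 1.21 0.54 1.02 0.14]
```

View pics/s8.png

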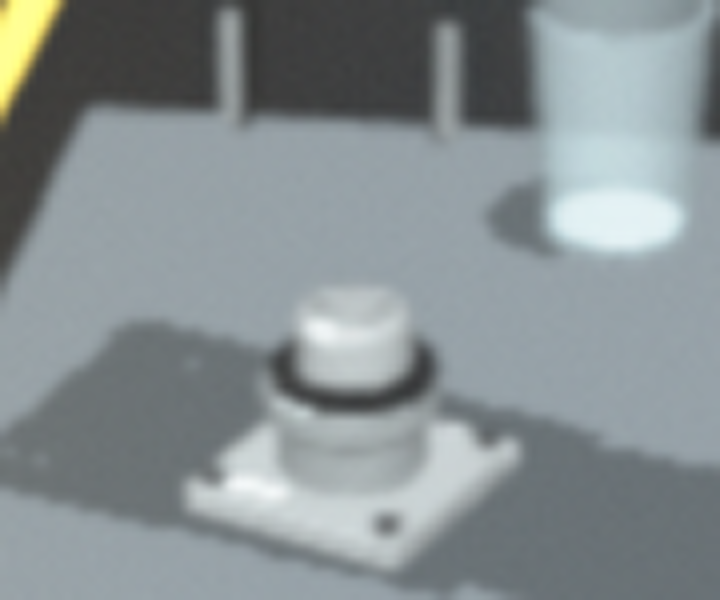

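```bash
python3 -m pendant '{"travel":[[-1.5,0,4],[-3.4,0,9],[-5.3,0,14.4],[-7.3,0,19.8],[-9.3,0,25.2],[-11.3,0,30.6],[-12.6,0,34.2],[-13.1,0,35.2]],"roll":[0,0,0,0,0,0,0,0],"grip":[65,65,75,80,80,80,80,80]}' 40
python3 - <<'E'
from h import *
a=avg(6)
E
```

```text
time: 10.7
eef_pos: [488.8, 187.7, 140.2]
tcp_rot: [-1.573, -0.007, 0.004]
force: [-0.3, 0.1, -0.3]
gripper_width: 68.3
avg [ 4.9021e+02  1.8603e+02  1.4090e+02 -2.8000e-01 -1.6000e-01  4.0000e-02
  6.8370e+01] sd [0.74 0.9  0.38 0.29 0.69 0.58 0.09]
```

```bash
python3 -m pendant '{"travel":[[0.3,3,0],[0.35,5.5,0],[0.35,7.5,0],[0.35,8.2,0],[0.35,8.2,0]],"roll":[0,0,0,0,0],"grip":[80,80,80,80,80]}' 40
python3 - <<'E'
from h import *
a=avg(3)
s=get_image("side")
show(s,'s9.png',260,350,205,295)
E
```

```text
time: 11.62
eef_pos: [495.0, 184.4, 59.3]
tcp_rot: [-1.573, -0.003, -0.002]
force: [-0.3, -0.2, 0.4]
gripper_width: 68.8
avg [4.9561e+02 1.8489e+02 6.0300e+01 7.5000e-01 4.6000e-01 3.6000e-01
 6.8360e+01] sd [0.13 0.14 0.24 0.22 0.4  0.38 0.27]
```

View pics/s9.png

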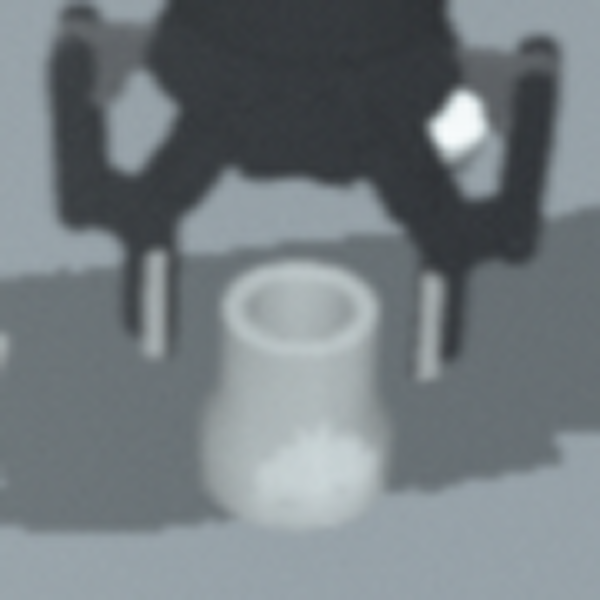

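```bash
python3 -m pendant '{"travel":[[-0.15,0.25,0.15],[-0.15,0.25,0.15],[-0.15,0.25,0.15],[-0.15,0.25,0.15],[-0.15,0.25,0.15],[-0.15,0.25,0.15],[-0.15,0.25,0.15],[-0.15,0.25,0.15]],"roll":[0,0,0,0,0,0,0,0],"grip":[75,65,55,45,40,35,35,35]}' 60
python3 - <<'E'
from h import *
a=avg(4)
s=get_image("side")
show(s,'s10.png',260,350,205,295)
E
```

```text
time: 12.82
eef_pos: [494.3, 186.8, 58.6]
tcp_rot: [-1.572, -0.006, -0.003]
force: [-1.7, 0.3, 5.7]
gripper_width: 42.3
avg [ 4.9435e+02  1.8677e+02  5.8570e+01 -1.4900e+00  5.0000e-02  5.6700e+00
  4.2340e+01] sd [0.01 0.01 0.01 0.61 0.18 0.18 0.2 ]
```

View pics/s10.png

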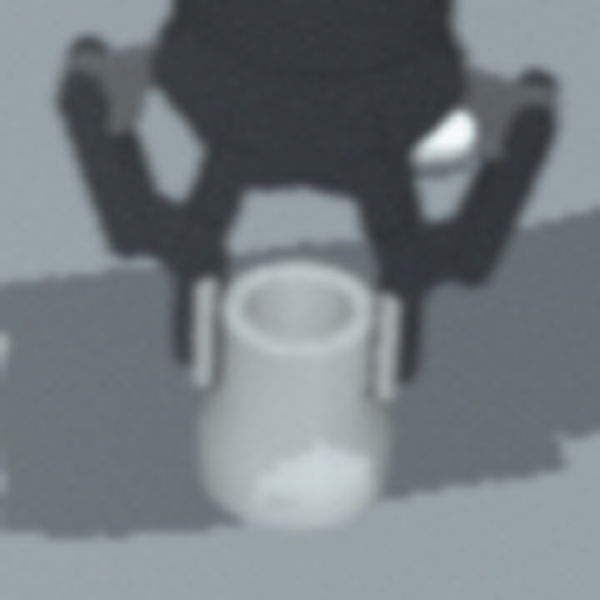

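```bash
python3 -m pendant '{"travel":[[0,-1.5,0],[0,-4,0],[0,-7,0],[0,-9.5,0],[0,-10,-1],[0.8,-10,-4],[1.8,-10,-8],[3.2,-10,-12]],"roll":[0,0,0,0,0,0,0,0],"grip":[35,35,35,35,35,35,35,35]}' 80
python3 - <<'E'
from h import *
a=avg(4)
s=get_image("side")
show(s,'s11.png',190,350,120,240)
E
```

```text
time: 14.08
eef_pos: [524.9, 65.3, 157.2]
tcp_rot: [-1.573, -0.004, -0.001]
force: [0.6, -0.2, -2.9]
gripper_width: 41.8
avg [ 5.2578e+02  6.3860e+01  1.5754e+02  1.6000e-01 -8.4000e-01 -3.4900e+00
  4.1710e+01] sd [0.57 1.81 0.06 0.79 1.87 0.42 0.3 ]
```

View pics/s11.png

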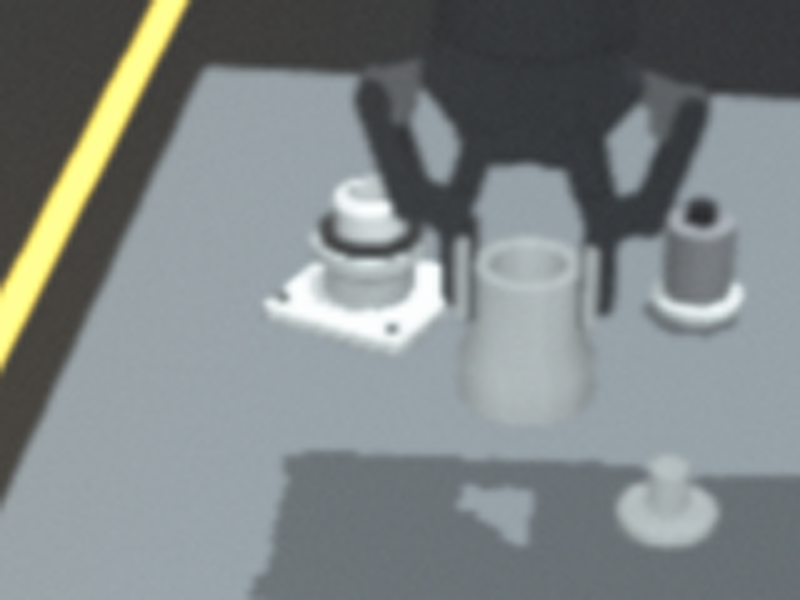

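```bash
python3 -m pendant '{"travel":[[1.5,0,-4],[3.4,0,-9],[5.5,0,-14],[7.6,0,-18.5],[9,0,-21.5],[9.6,0.4,-22.7],[9.65,0.9,-22.9],[9.65,0.9,-22.9]],"roll":[0,0,0,0,0,0,0,0],"grip":[35,35,35,35,35,35,35,35]}' 80
python3 - <<'E'
from h import *
a=avg(6)
s=get_image("side")
show(s,'s12.png',220,310,120,195,[proj(s,a[:3]-[0,0,58.6]),proj(s,[622.4,-165,64])])
g=cv2.cvtColor(s['pixels'],cv2.COLOR_RGB2GRAY)
print(np.c_[np.arange(115,175),g[115:175,259:268]])
E
```

```text
time: 15.32
eef_pos: [620.8, -160.6, 147.8]
tcp_rot: [-1.571, -0.003, 0.001]
force: [0.4, 0.4, -2.5]
gripper_width: 42.1
avg [ 6.2154e+02 -1.6113e+02  1.4916e+02 -1.4000e-01 -1.9000e-01 -3.2000e+00
  4.1910e+01] sd [0.28 0.34 0.46 0.46 0.38 0.34 0.08]
[[115  62  62  62  62  63  63  63  62  64]
 [116  61  62  62  62  64  63  64  64  64]
 [117  61  63  61  62  65  62  63  62  63]
 [118  64  61  64  63  64  62  63  62  64]
 [119  63  62  62  63  62  65  64  61  63]
 [120  63  63  63  64  64  63  65  66  64]
 [121  71  77  82  86  87  87  87  85  80]
 [122 112 121 129 138 139 140 139 135 127]
 [123 159 163 170 175 179 178 177 176 170]
 [124 172 173 176 182 185 184 184 180 179]
 [125 164 170 172 179 182 181 180 176 175]
 [126 160 168 171 177 180 180 178 177 172]
 [127 167 169 173 176 179 180 178 176 176]
 [128 178 178 178 179 180 182 184 189 197]
 [129 182 184 186 186 189 191 198 208 213]
 [130 177 180 181 184 186 192 199 201 204]
 [131 173 177 178 180 185 191 194 195 196]
 [132 175 175 177 180 185 193 196 195 194]
 [133 175 176 177 180 187 194 196 196 193]
 [134 174 176 179 181 188 196 1
[... 1032 characters left out ...]
95 189 182]
 [159 189 185 187 193 196 194 192 187 187]
 [160 203 200 198 201 205 203 199 197 201]
 [161 208 212 215 220 221 223 220 216 211]
 [162 197 209 217 221 224 222 219 214 206]
 [163 188 197 204 209 211 209 206 201 196]
 [164 186 193 198 200 200 200 199 197 192]
 [165 187 194 197 198 199 199 199 196 194]
 [166 184 191 195 198 200 201 199 196 190]
 [167 159 174 181 187 189 188 186 183 175]
 [168 104 118 131 139 140 140 139 136 125]
 [169  67  72  79  85  85  85  84  82  75]
 [170  81  70  67  67  63  62  64  66  72]
 [171 133 117 112 110 108 106 106 107 115]
 [172 170 170 171 171 171 171 169 165 164]
 [173 176 178 180 181 182 179 179 176 175]
 [174 173 174 176 177 177 176 173 173 171]]
```

View pics/s12.png

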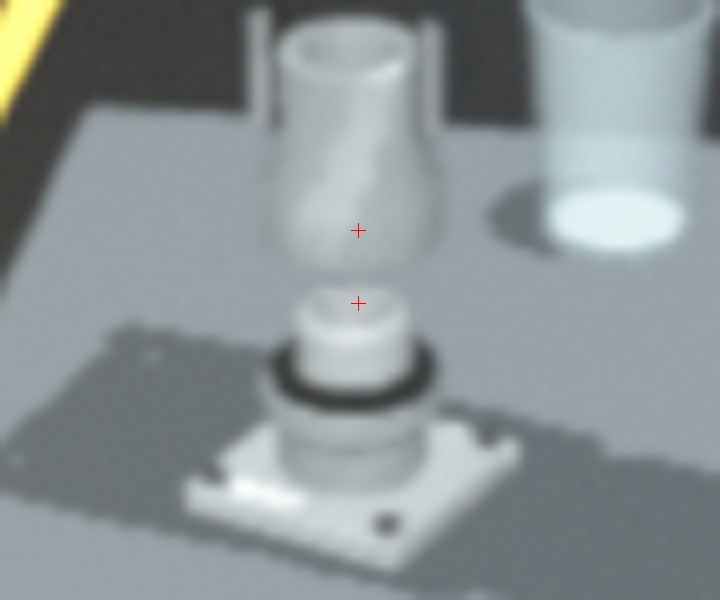

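```bash
python3 - <<'E'
from h import *
s=get_image("side");a=avg(2)
f=lambda v,z,d:(onz(s,(263.5,v),z)[1]+d).round(1)
print('red',f(153.8,90.5,-27.5),f(122,150.5,22),'ring',f(171.2,40,-26),f(168,46,-18),f(155.3,64,16))
E
```

```text
avg [ 6.2187e+02 -1.6207e+02  1.4950e+02 -3.6000e-01  1.0000e-01 -2.8600e+00
  4.1760e+01] sd [0.01 0.04 0.05 0.02 0.55 0.21 0.08]
red -159.9 -157.3 ring -165.2 -162.2 -159.6
```

```bash
python3 -m pendant '{"travel":[[-0.03,0.5,-0.31],[-0.03,1.5,-0.31],[-0.03,2.2,-0.31],[-0.03,2.8,-0.31],[-0.03,3.3,-0.31],[-0.03,3.8,-0.31],[-0.03,4.2,-0.31],[-0.03,4.2,-0.31]],"roll":[0,0,0,0,0,0,0,0],"grip":[35,35,35,35,35,35,35,35]}' 80
python3 - <<'E'
from h import *
a=avg(3)
s=get_image("side")
show(s,'s13.png',220,310,120,195)
E
```

```text
time: 16.82
eef_pos: [621.5, -165.1, 107.0]
tcp_rot: [-1.572, -0.003, -0.002]
force: [-0.9, -0.1, -3.3]
gripper_width: 42.4
avg [ 6.2183e+02 -1.6529e+02  1.0761e+02 -9.0000e-02 -1.7000e-01 -2.8100e+00
  4.1920e+01] sd [0.09 0.04 0.16 0.4  0.52 0.22 0.16]
```

View pics/s13.png

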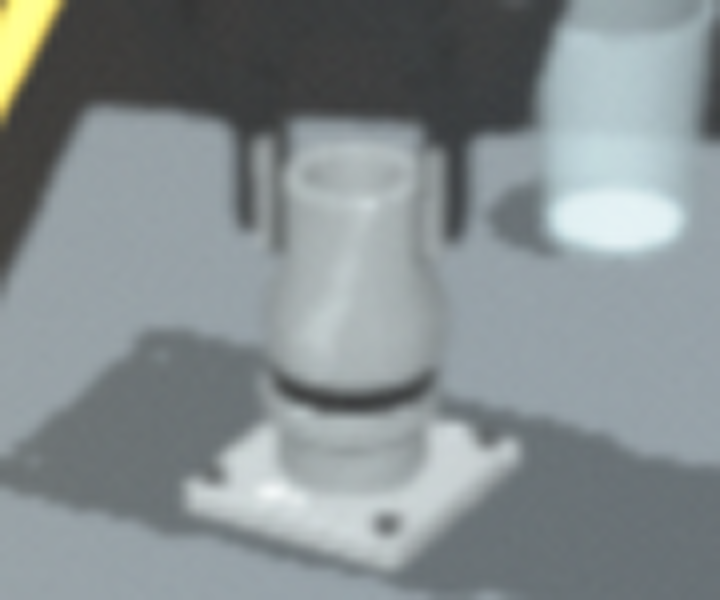

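Over the ring with no contact force; about 3 mm to go.

```bash
python3 -m pendant '{"travel":[[0,0.15,0],[0,0.25,0],[0,0.3,0],[0,0.35,0],[0,0.35,0],[0,0.35,0]],"roll":[0,0,0,0,0,0],"grip":[35,35,35,35,35,35]}' 80
python3 -c "
from h import *
avg(4)"
```

```text
time: 17.77
eef_pos: [622.1, -165.4, 104.7]
tcp_rot: [-1.572, -0.005, -0.003]
force: [-1.0, 0.9, 0.7]
gripper_width: 41.8
avg [ 622.1  -165.39  104.75   -1.25    0.66    1.42   41.92] sd [0.01 0.02 0.02 0.53 0.3  0.28 0.08]
```

Seated (weight carried, height 104.7 ≈ 104.6). Release.

```bash
python3 -m pendant '{"travel":[[0,0,0],[0,0,0],[0,0,0],[0,0,0],[0,0,0],[0,-2,0],[0,-4.5,0],[0,-7,0]],"roll":[0,0,0,0,0,0,0,0],"grip":[45,55,65,72,75,75,75,75]}' 40
python3 - <<'E'
from h import *
a=avg(5)
s=get_image("side")
show(s,'s14.png',220,310,120,195)
E
```

```text
time: 18.98
eef_pos: [622.2, -165.4, 177.2]
tcp_rot: [-1.573, -0.006, -0.004]
force: [0.5, 0.3, 0.4]
gripper_width: 64.1
avg [ 6.2307e+02 -1.6573e+02  1.7819e+02 -1.1000e-01  7.0000e-02  9.5000e-01
  6.4060e+01] sd [1.05 0.36 2.65 1.03 0.8  1.18 0.19]
```

View pics/s14.png

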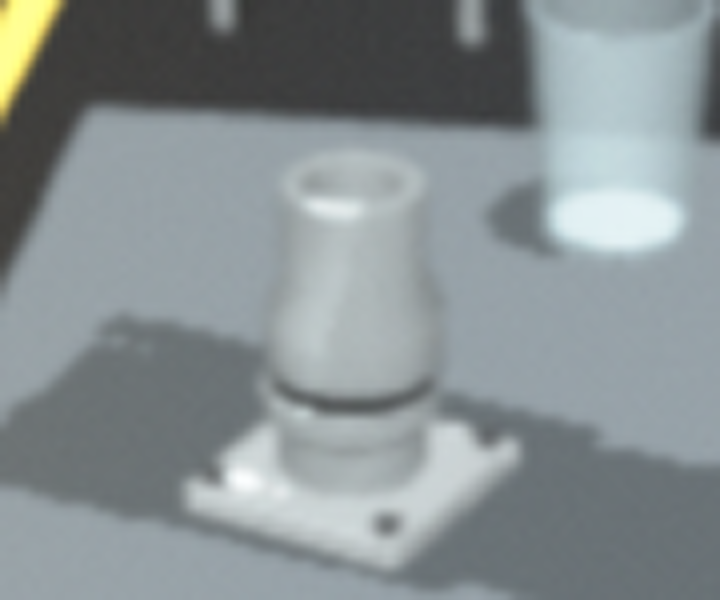

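```bash
python3 -m pendant '{"travel":[[-4,0,-0.2],[-9,0,-0.5],[-13,0.5,-0.8],[-15.4,2,-1],[-16.1,4,-1],[-16.1,6,-1],[-16.1,6.8,-1],[-16.1,6.8,-1]],"roll":[0,0,0,0,0,0,0,0],"grip":[75,75,75,75,75,75,75,75]}' 40
python3 - <<'E'
from h import *
a=avg(6)
s=get_image("side")
show(s,'s15.png',280,380,100,200,[proj(s,a[:3]-[0,0,20])])
E
```

```text
time: 20.27
eef_pos: [460.2, -175.0, 104.0]
tcp_rot: [-1.571, -0.002, 0.0]
force: [0.4, -0.1, 0.5]
gripper_width: 64.2
avg [ 4.6102e+02 -1.7549e+02  1.0574e+02 -8.0000e-02 -1.4000e-01  3.9000e-01
  6.4070e+01] sd [0.15 0.11 0.4  0.28 0.29 0.36 0.26]
```

View pics/s15.png

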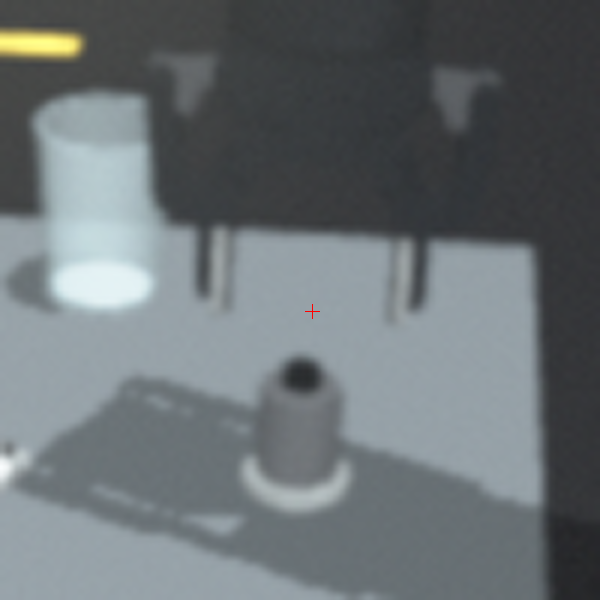

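```bash
python3 -m pendant '{"travel":[[0.2,2,0],[0.2,4,0],[0.2,5.3,0],[0.2,5.7,0],[0.2,5.7,0]],"roll":[0,0,0,0,0],"grip":[75,75,75,75,75]}' 40
python3 - <<'E'
from h import *
a=avg(3)
s=get_image("side")
show(s,'s16.png',280,380,100,200)
E
```

```text
time: 21.25
eef_pos: [463.3, -175.7, 49.1]
tcp_rot: [-1.573, -0.005, -0.003]
force: [-0.2, -0.2, 0.3]
gripper_width: 63.7
avg [ 4.6360e+02 -1.7585e+02  4.9590e+01  4.0000e-02  8.0000e-02  1.2000e-01
  6.3870e+01] sd [0.08 0.04 0.12 0.75 0.51 0.59 0.32]
```

View pics/s16.png

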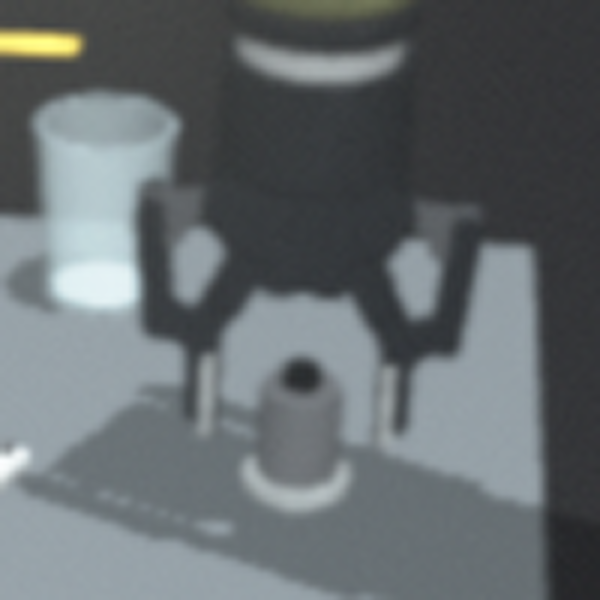

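```bash
python3 -m pendant '{"travel":[[-0.1,0,0.05],[-0.1,0,0.05],[-0.1,0,0.05],[-0.1,0,0.05],[-0.1,0,0.05],[-0.1,0,0.05],[-0.1,0,0.05],[-0.1,0,0.05]],"roll":[0,0,0,0,0,0,0,0],"grip":[70,60,50,40,32,25,25,25]}' 60
python3 - <<'E'
from h import *
a=avg(4)
s=get_image("side")
show(s,'s17.png',280,380,100,200)
E
```

```text
time: 22.45
eef_pos: [462.6, -175.4, 49.9]
tcp_rot: [-1.573, -0.005, -0.003]
force: [-2.7, 1.1, 5.1]
gripper_width: 32.6
avg [ 4.6260e+02 -1.7544e+02  4.9880e+01 -3.2000e+00 -1.5000e-01  5.4500e+00
  3.2420e+01] sd [0.02 0.01 0.02 0.58 0.29 0.3  0.45]
```

View pics/s17.png

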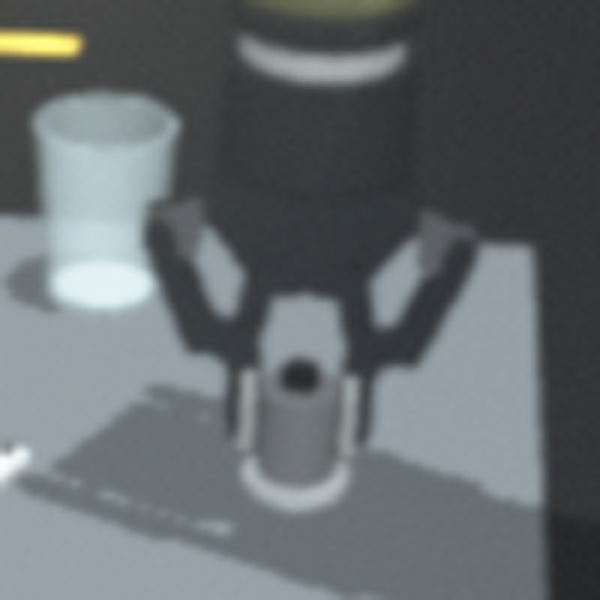

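```bash
python3 -m pendant '{"travel":[[0,-1.5,0],[0,-4,0],[0,-7.5,0],[0,-11,0],[0,-13,0],[0,-13.3,0],[0,-13.3,0]],"roll":[0,0,0,0,0,0,0],"grip":[25,25,25,25,25,25,25]}' 80
python3 -c "
from h import *
avg(5)"
```

```text
time: 23.58
eef_pos: [461.5, -174.8, 182.1]
tcp_rot: [-1.573, -0.005, -0.003]
force: [0.2, -0.2, -3.1]
gripper_width: 31.6
avg [ 4.6118e+02 -1.7474e+02  1.8139e+02 -1.7000e-01 -1.2000e-01 -2.6900e+00
  3.2120e+01] sd [0.1  0.05 0.15 0.39 0.31 0.33 0.11]
```

```bash
python3 -m pendant '{"travel":[[2,0,0.1],[5,0,0.3],[8.5,0,0.5],[12,0,0.7],[14.5,0,0.9],[15.8,0,0.95],[16.1,0,0.95],[16.1,0,0.95]],"roll":[0,0,0,0,0,0,0,0],"grip":[25,25,25,25,25,25,25,25]}' 80
python3 - <<'E'
from h import *
a=avg(6)
s=get_image("side")
show(s,'s18.png',220,310,90,195,[proj(s,a[:3]-[0,0,49.9-8]),proj(s,[622.1,-165.4,106])])
g=cv2.cvtColor(s['pixels'],cv2.COLOR_RGB2GRAY)
print(np.c_[np.arange(95,178),g[95:178,260:268]])
E
```

```text
time: 24.82
eef_pos: [621.7, -165.2, 181.8]
tcp_rot: [-1.572, -0.003, -0.001]
force: [0.3, 0.4, -2.9]
gripper_width: 32.2
avg [ 6.2174e+02 -1.6523e+02  1.8222e+02 -1.0000e-02 -2.1000e-01 -2.4900e+00
  3.1990e+01] sd [0.14 0.01 0.14 0.37 0.36 0.4  0.13]
[[ 95  62  63  63  62  62  63  62  64]
 [ 96  62  62  63  63  62  64  65  64]
 [ 97  63  64  64  66  64  64  65  63]
 [ 98  64  65  62  65  63  62  64  63]
 [ 99  63  63  64  64  66  64  65  64]
 [100  64  64  63  61  64  64  67  65]
 [101  64  64  63  65  62  64  65  62]
 [102  64  63  63  65  64  64  64  63]
 [103  86  81  78  79  78  74  72  70]
 [104 163 153 149 150 149 145 140 138]
 [105 226 223 220 220 219 221 224 226]
 [106 228 225 221 218 218 226 233 237]
 [107 177 168 158 147 150 172 196 211]
 [108  96  88  80  74  75  90 106 121]
 [109  76  57  51  52  51  56  69  86]
 [110  87  61  50  50  54  54  70  95]
 [111 100  76  63  61  62  69  84 106]
 [112 114 103  92  91  92  99 108 118]
 [113 121 119 115 113 115 119 121 122]
 [114 117 119 120 121 120 121 120 119]
 [115 114 117 119 119 120 119 118 115]
 [116 114 117 118 118 118 11
[... 1690 characters left out ...]
160 196 190 184 181 181 181 180 178]
 [161 192 187 182 180 181 182 181 178]
 [162 186 183 181 181 182 180 181 179]
 [163 183 181 181 182 180 181 180 179]
 [164 182 179 180 179 180 180 180 179]
 [165 181 180 178 179 178 178 177 178]
 [166 179 178 177 178 177 178 177 176]
 [167 177 176 176 176 176 175 174 174]
 [168 165 168 169 169 167 168 166 164]
 [169 126 136 140 140 140 139 137 130]
 [170  89  94  94  93  92  92  93  92]
 [171 118 114 112 110 107 108 110 116]
 [172 169 171 171 171 171 168 167 163]
 [173 177 181 182 183 181 179 176 174]
 [174 174 177 177 176 176 175 172 172]
 [175 167 168 168 166 167 167 167 163]
 [176 163 160 158 156 158 157 161 164]
 [177 169 170 169 168 172 172 172 173]]
```

View pics/s18.png

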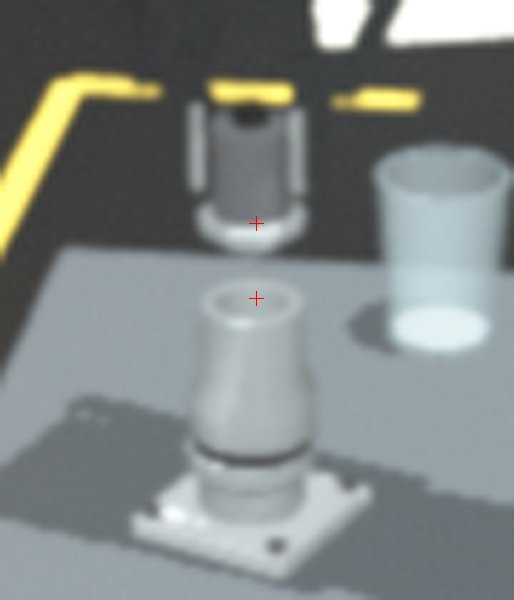

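```bash
python3 - <<'E'
from h import *
s=get_image("side")
f=lambda v,z,d:(onz(s,(263.5,v),z)[1]+d).round(1)
print('gauge bodyfront',f(128.9,146.3,-17),'flange low front',f(134,140.3,-22),'flange low',f(133,140.3,-22),'red back',f(138.4,106,22),'front',f(147,106,-22),'inner back',f(140.6,106,15))
E
```

```text
gauge bodyfront -166.8 flange low front -157.0 flange low -162.3 red back -160.9 front -158.9 inner back -155.8
```

```bash
python3 -m pendant '{"travel":[[0.03,0.7,0.07],[0.03,1.5,0.07],[0.03,2.1,0.07],[0.03,2.5,0.07],[0.03,2.8,0.07],[0.03,2.9,0.07],[0.03,2.9,0.07]],"roll":[0,0,0,0,0,0,0],"grip":[25,25,25,25,25,25,25]}' 80
python3 - <<'E'
from h import *
a=avg(3)
s=get_image("side")
show(s,'s19.png',220,310,90,195)
E
```

```text
time: 26.1
eef_pos: [622.6, -164.6, 153.5]
tcp_rot: [-1.572, -0.004, -0.002]
force: [-0.1, 0.1, -3.2]
gripper_width: 32.2
avg [ 6.2269e+02 -1.6458e+02  1.5364e+02 -2.7000e-01  3.5000e-01 -2.8300e+00
  3.1960e+01] sd [0.01 0.   0.03 0.57 0.   0.03 0.17]
```

View pics/s19.png

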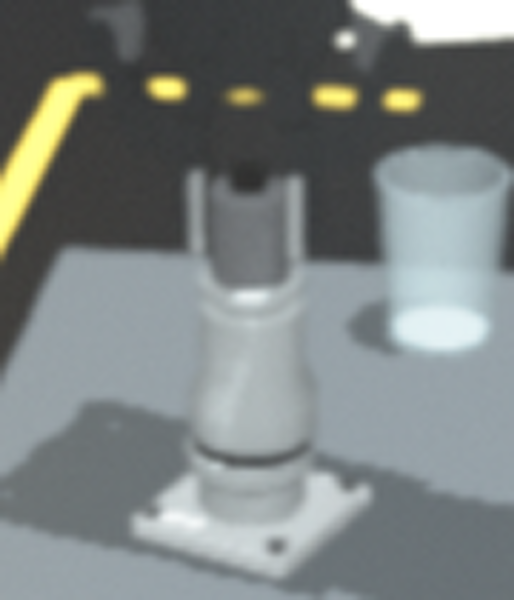

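Entering with no contact. 5.7 mm to go, slowly.

```bash
python3 -m pendant '{"travel":[[0,0.1,0],[0,0.2,0],[0,0.3,0],[0,0.4,0],[0,0.45,0],[0,0.5,0],[0,0.5,0]],"roll":[0,0,0,0,0,0,0],"grip":[25,25,25,25,25,25,25]}' 80
python3 -c "
from h import *
avg(3)"
```

```text
time: 27.18
eef_pos: [622.7, -164.6, 148.6]
tcp_rot: [-1.572, -0.004, -0.002]
force: [0.2, 0.1, -3.1]
gripper_width: 32.3
avg [ 6.2269e+02 -1.6460e+02  1.4866e+02 -4.0000e-02 -7.0000e-02 -3.1400e+00
  3.2000e+01] sd [0.01 0.02 0.02 0.36 0.66 0.39 0.08]
```

```bash
python3 -m pendant '{"travel":[[0,0.03,0],[0,0.06,0],[0,0.08,0],[0,0.1,0],[0,0.1,0]],"roll":[0,0,0,0,0],"grip":[25,25,25,25,25]}' 80
python3 - <<'E'
from h import *
a=avg(4)
s=get_image("side")
show(s,'s20.png',220,310,90,195)
E
```

```text
time: 27.95
eef_pos: [622.9, -164.6, 148.1]
tcp_rot: [-1.573, -0.005, -0.003]
force: [-0.9, -0.7, 0.5]
gripper_width: 31.9
avg [ 6.2285e+02 -1.6463e+02  1.4807e+02 -1.0600e+00  7.2000e-01  1.8000e-01
  3.2070e+01] sd [0.01 0.   0.01 0.53 0.54 0.26 0.13]
```

View pics/s20.png

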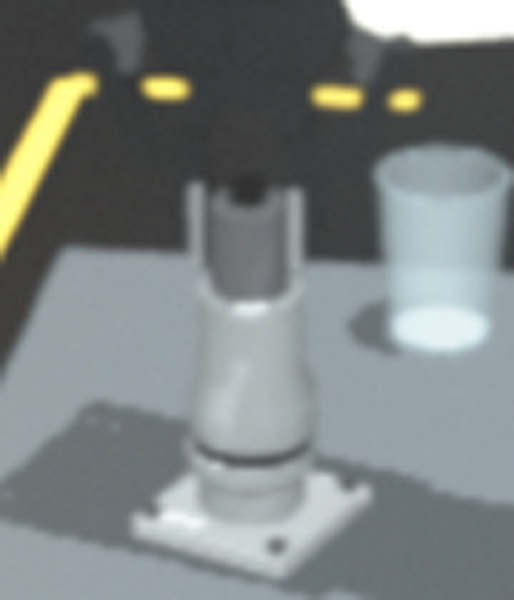

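```bash
python3 -m pendant '{"travel":[[0,0,0],[0,0,0],[0,0,0],[0,0,0],[0,0,0],[0,-1.5,0],[0,-4,0],[0,-7.5,0]],"roll":[0,0,0,0,0,0,0,0],"grip":[38,45,52,60,70,70,70,70]}' 40
python3 - <<'E'
from h import *
a=avg(5)
s=get_image("side")
show(s,'s21.png',220,310,90,195)
E
```

```text
time: 29.2
eef_pos: [622.2, -164.3, 223.9]
tcp_rot: [-1.572, -0.004, -0.002]
force: [-0.1, 0.4, 0.3]
gripper_width: 59.8
avg [ 6.2399e+02 -1.6501e+02  2.2743e+02  3.5000e-01 -3.3000e-01  8.4000e-01
  5.9790e+01] sd [1.   0.34 2.88 0.76 0.59 1.55 0.19]
```

View pics/s21.png

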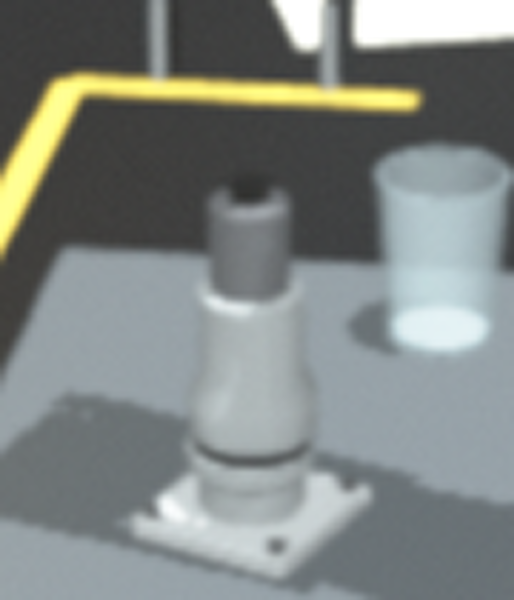

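```bash
python3 -m pendant '{"travel":[[-3,0,3],[-6.5,0,7],[-10,1,11.5],[-13.5,4,15.5],[-15.5,8,17.8],[-15.6,11,18],[-15.6,12,18],[-15.6,12,18]],"roll":[0,0,0,0,0,0,0,0],"grip":[70,70,65,65,65,65,65,65]}' 40
python3 - <<'E'
from h import *
a=avg(6)
s=get_image("side")
show(s,'s22.png',270,370,140,240,[proj(s,a[:3]-[0,0,20])])
E
```

```text
time: 30.5
eef_pos: [466.0, 15.1, 100.9]
tcp_rot: [-1.572, -0.002, -0.001]
force: [-0.0, 0.7, -0.4]
gripper_width: 55.4
avg [4.6732e+02 1.4930e+01 1.0270e+02 2.2000e-01 2.0000e-02 1.0000e-02
 5.5590e+01] sd [0.23 0.05 0.33 0.39 0.71 0.27 0.21]
```

View pics/s22.png

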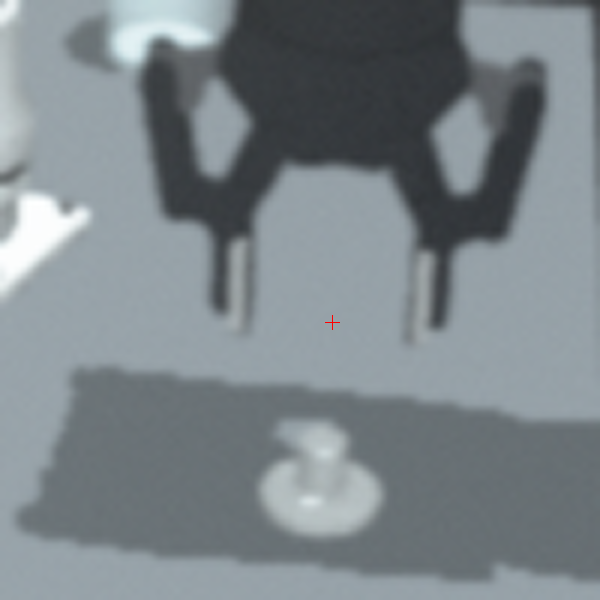

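```bash
python3 -m pendant '{"travel":[[0,2,0.05],[0,4,0.05],[0,5.5,0.05],[0,6.0,0.05],[0,6.0,0.05]],"roll":[0,0,0,0,0],"grip":[65,65,65,65,65]}' 40
python3 - <<'E'
from h import *
a=avg(4)
s=get_image("side")
show(s,'s23.png',270,370,140,240)
E
```

```text
time: 31.48
eef_pos: [467.4, 15.4, 42.5]
tcp_rot: [-1.572, -0.004, -0.003]
force: [-0.4, 0.2, -0.3]
gripper_width: 55.6
avg [ 4.6791e+02  1.5440e+01  4.3170e+01 -1.1000e-01 -3.0000e-01  4.2000e-01
  5.5700e+01] sd [0.1  0.01 0.14 0.27 0.33 0.44 0.09]
```

View pics/s23.png

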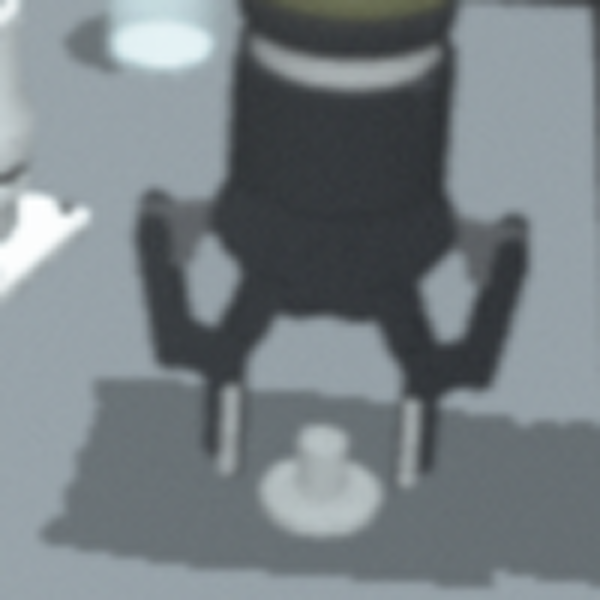

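```bash
python3 -m pendant '{"travel":[[-0.07,0.1,0],[-0.07,0.1,0],[-0.07,0.1,0],[-0.07,0.1,0],[-0.07,0.1,0],[-0.07,0.1,0],[-0.07,0.1,0],[-0.07,0.1,0]],"roll":[0,0,0,0,0,0,0,0],"grip":[55,45,35,25,15,8,5,5]}' 50
python3 - <<'E'
from h import *
a=avg(4)
s=get_image("side")
show(s,'s24.png',270,370,140,240)
E
```

```text
time: 32.72
eef_pos: [467.4, 15.4, 42.4]
tcp_rot: [-1.572, -0.006, -0.005]
force: [0.3, -0.1, 2.1]
gripper_width: 15.6
avg [ 4.674e+02  1.542e+01  4.239e+01 -1.800e-01  1.100e-01  2.350e+00
  1.591e+01] sd [0.01 0.   0.01 0.54 0.63 0.17 0.15]
```

View pics/s24.png

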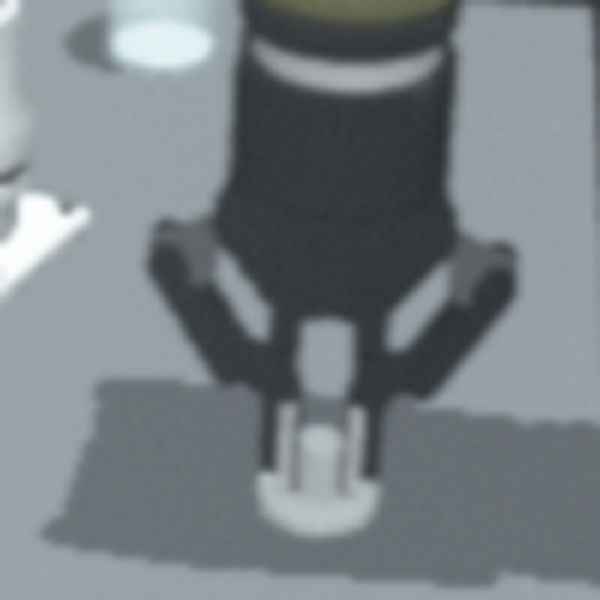

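```bash
python3 -m pendant '{"travel":[[0,-1.5,0],[0,-4,0],[0,-6.5,0],[2,-7,2],[5,-7,5],[8.5,-7,8.5],[12,-7,12],[14,-7,14]],"roll":[0,0,0,0,0,0,0,0],"grip":[5,5,5,5,5,5,5,5]}' 80
python3 -c "
from h import *
avg(6)"
```

```text
time: 33.98
eef_pos: [607.8, 157.3, 113.6]
tcp_rot: [-1.572, -0.007, -0.004]
force: [0.3, -0.4, -1.0]
gripper_width: 15.0
avg [ 6.0713e+02  1.5649e+02  1.1327e+02 -2.0000e-01  1.0000e-02 -5.3000e-01
  1.5010e+01] sd [1.31 1.35 0.4  0.36 0.59 0.43 0.19]
```

```bash
python3 -m pendant '{"travel":[[1,0,0.8],[1.8,0,1.5],[2.1,0,1.8],[2.1,0,1.8],[2.1,0,1.8]],"roll":[0,0,0,0,0],"grip":[5,5,5,5,5]}' 80
python3 - <<'E'
from h import *
a=avg(6)
s=get_image("side");t=get_image("top")
show(s,'s25.png',195,285,195,290,[proj(s,a[:3]-[0,0,42.4]),proj(s,[628,174.5,45])])
show(t,'t25.png',170,270,140,230)
E
```

```text
time: 34.9
eef_pos: [626.7, 173.0, 112.8]
tcp_rot: [-1.573, -0.005, -0.004]
force: [0.5, 0.3, -1.3]
gripper_width: 14.9
avg [ 6.2669e+02  1.7295e+02  1.1291e+02 -1.0000e-01  7.0000e-02 -6.0000e-01
  1.4900e+01] sd [0.04 0.01 0.05 0.19 0.38 0.62 0.23]
```

View pics/s25.png

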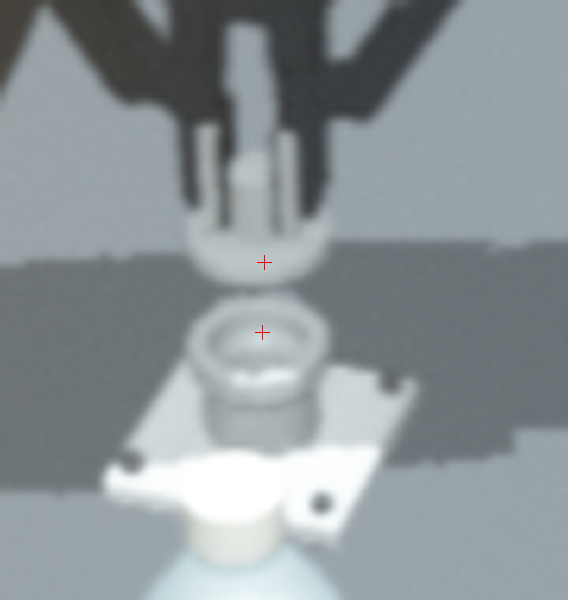

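View pics/t25.png

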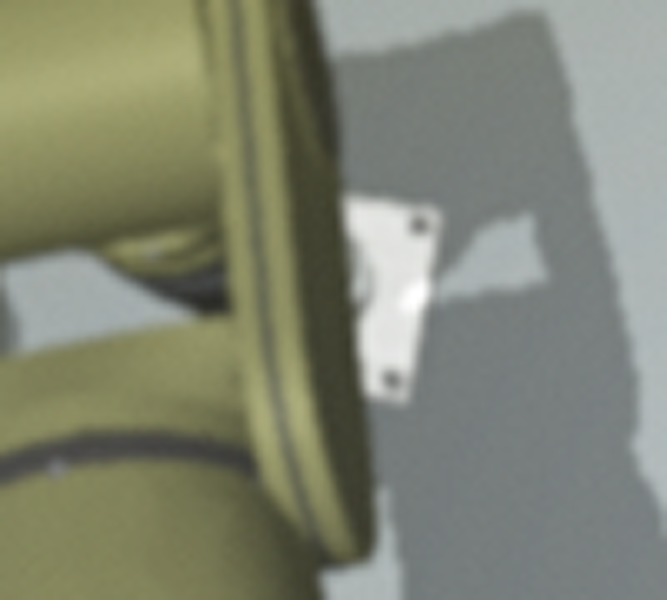

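```bash
python3 - <<'E'
from h import *
s=get_image("side")
g=cv2.cvtColor(s['pixels'],cv2.COLOR_RGB2GRAY)
print(np.c_[np.arange(215,266),g[215:266,233:240]])
show(s,'s26.png',215,260,215,265)
E
```

```text
[[215 152 158 159 158 146 125 108]
 [216 152 160 159 157 140 130 144]
 [217 152 159 160 156 137 131 154]
 [218 156 164 164 160 142 133 154]
 [219 167 177 179 174 155 139 156]
 [220 181 186 186 182 161 145 159]
 [221 187 190 190 181 162 143 155]
 [222 191 190 188 184 162 139 150]
 [223 188 189 189 183 163 135 147]
 [224 179 183 184 176 153 132 145]
 [225 172 177 176 173 153 132 147]
 [226 171 175 177 173 158 138 149]
 [227 172 177 176 171 159 141 149]
 [228 173 176 176 172 158 140 150]
 [229 172 175 175 172 158 138 147]
 [230 171 175 176 173 159 138 144]
 [231 174 175 175 172 164 146 146]
 [232 178 177 177 174 171 161 162]
 [233 183 182 178 178 181 182 181]
 [234 190 188 188 188 188 189 189]
 [235 194 193 194 193 194 194 193]
 [236 194 194 194 192 194 193 191]
 [237 194 191 192 194 194 193 188]
 [238 185 186 186 186 186 185 178]
 [239 172 174 174 174 173 169 160]
 [240 141 140 143 146 148 146 139]
 [241 143 139 140 150 157 158 156]
 [242 170 172 174 179 179 179 175]
 [243 186 187 191 192 191 189 188]
 [244 183 182 185 185 184 185 188]
 [245 175 178 180 180 180 181 180]
 [246 176 181 185 185 185 184 179]
 [247 187 194 199 202 199 194 187]
 [248 198 205 209 212 209 202 197]
 [249 197 204 210 210 205 200 198]
 [250 187 191 194 194 192 191 191]
 [251 174 178 181 180 182 181 181]
 [252 173 175 177 180 181 181 180]
 [253 191 184 184 193 206 213 213]
 [254 223 210 208 224 237 239 237]
 [255 224 221 224 228 228 222 217]
 [256 200 202 205 207 204 199 195]
 [257 186 188 191 193 191 191 187]
 [258 175 178 181 182 180 178 172]
 [259 162 162 165 164 162 161 161]
 [260 172 173 173 172 171 170 170]
 [261 178 180 179 177 177 176 175]
 [262 180 180 178 178 176 175 175]
 [263 178 179 177 177 177 177 175]
 [264 176 176 178 177 176 177 176]
 [265 181 181 179 180 178 178 179]]
```

View pics/s26.png

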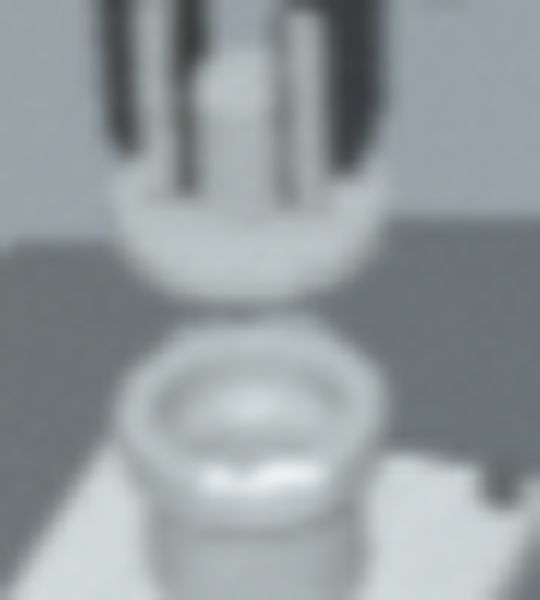

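```bash
python3 - <<'E'
from h import *
s=get_image("side")
f=lambda v,z,d:(onz(s,(235.5,v),z)[1]+d).round(1)
print('plug',f(218.6,106.5,9),f(232,84.5,-9),f(239.6,78.5,-22),'port',f(241.7,45,22),f(244.8,45,15),f(253.2,45,-15),f(256.5,45,-22))
E
```

```text
plug 176.6 170.8 173.5 port 179.4 182.4 178.6 181.6
```

```bash
python3 - <<'E'
from h import *
s=get_image("side");t=get_image("top")
for z in(10,13): print('side bolts',onz(s,(235.9,261.3),z))
i=cv2.imread('pics/top0.png'); t0=dict(t,pixels=i[:,:,::-1])
i2=cv2.imread('pics/side0.png'); s0=dict(s,pixels=i2[:,:,::-1])
show(t0,'t0s.png',195,245,160,208); show(t0,'t0l.png',325,375,160,208); show(s0,'s0l.png',235,295,155,200)
E
```

```text
side bolts [629.55502919 174.48469915  10.        ]
side bolts [628.72187781 178.19009641  13.        ]
```

View pics/t0s.png

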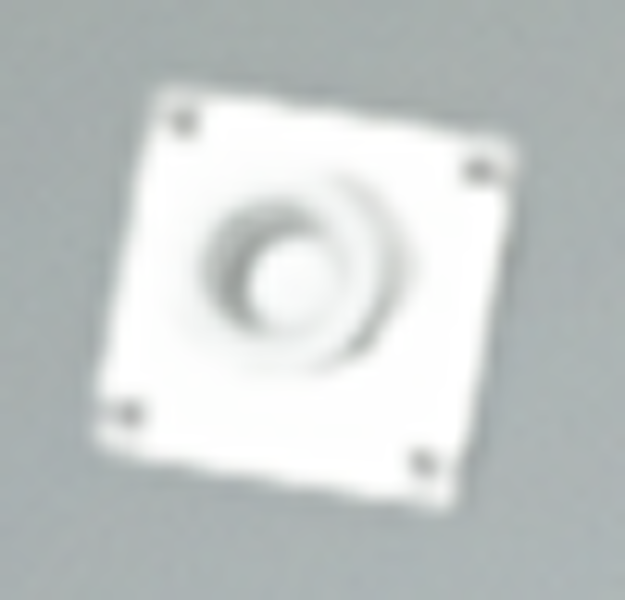

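View pics/t0l.png

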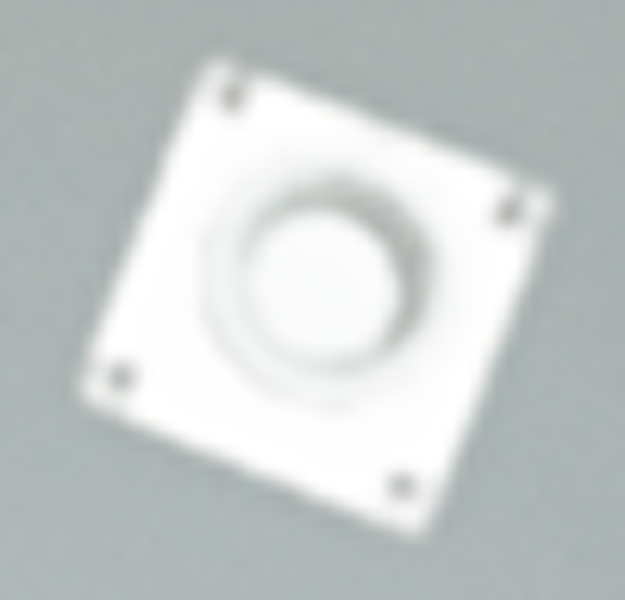

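View pics/s0l.png

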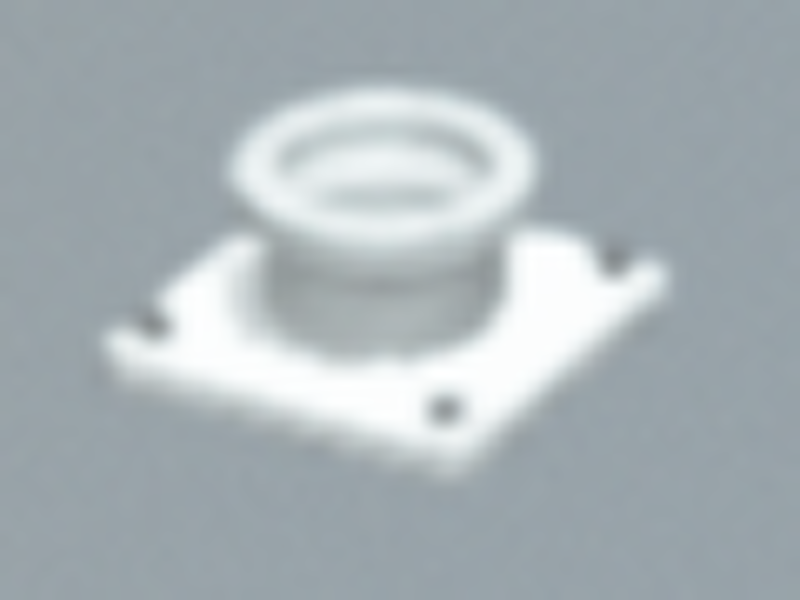

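```bash
python3 -m pendant '{"travel":[[0,1,0.1],[0,1.7,0.25],[0,2.0,0.25],[0,2.0,0.25],[0,2.0,0.25]],"roll":[0,0,0,0,0],"grip":[5,5,5,5,5]}' 80
python3 - <<'E'
from h import *
a=avg(4)
s=get_image("side")
show(s,'s27.png',215,260,220,265)
g=cv2.cvtColor(s['pixels'],cv2.COLOR_RGB2GRAY)
print(np.c_[np.arange(225,264),g[225:264,232:240]])
E
```

```text
time: 36.12
eef_pos: [627.2, 175.5, 93.2]
tcp_rot: [-1.573, -0.005, -0.005]
force: [-0.5, -0.6, -0.4]
gripper_width: 14.5
avg [ 6.2721e+02  1.7553e+02  9.3380e+01 -2.6000e-01 -2.5000e-01 -1.0400e+00
  1.4980e+01] sd [0.03 0.01 0.03 0.24 0.41 0.5  0.22]
[[225 121 152 160 160 155 141 128 130]
 [226 119 152 161 160 155 140 138 157]
 [227 117 153 162 162 158 139 135 157]
 [228 125 161 171 171 165 145 135 154]
 [229 152 179 184 184 178 160 142 157]
 [230 175 189 189 188 183 163 145 157]
 [231 182 190 190 189 184 163 145 159]
 [232 183 191 191 191 185 164 144 156]
 [233 173 187 191 191 184 160 136 149]
 [234 166 177 179 181 175 154 132 147]
 [235 162 173 175 176 172 153 131 147]
 [236 161 173 176 176 173 157 138 148]
 [237 161 172 177 177 173 159 142 151]
 [238 160 173 175 176 173 159 141 150]
 [239 161 173 175 175 172 158 140 148]
 [240 167 174 176 176 173 158 136 143]
 [241 174 175 176 176 173 167 152 150]
 [242 182 179 178 178 179 179 178 178]
 [243 190 188 188 188 187 189 188 190]
 [244 193 193 193 194 192 193 193 193]
 [245 193 193 193 192 193 194 194 195]
 [246 192 192 192 191 190 192 193 192]
 [247 185 188 189 189 186 185 186 185]
 [248 184 185 187 187 186 183 182 182]
 [249 185 187 190 189 189 187 188 191]
 [250 183 184 187 189 188 187 188 189]
 [251 173 176 178 180 180 181 180 180]
 [252 170 172 176 179 179 182 180 180]
 [253 181 180 181 182 182 184 189 189]
 [254 191 192 191 191 191 192 195 194]
 [255 190 193 192 193 193 190 188 185]
 [256 184 183 183 182 185 184 182 179]
 [257 178 179 179 180 182 181 178 174]
 [258 172 171 173 175 177 175 170 166]
 [259 161 161 162 164 162 162 161 160]
 [260 172 172 174 172 171 169 170 169]
 [261 175 179 179 180 179 177 176 174]
 [262 177 179 179 179 177 176 175 175]
 [263 177 179 179 178 177 177 177 175]]
```

View pics/s27.png

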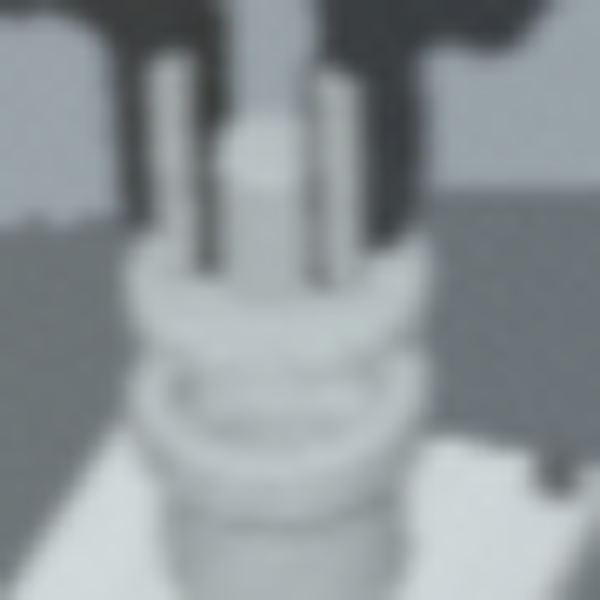

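```bash
python3 - <<'E'
from h import *
s=get_image("side"); x,y=627.2,175.5
for n,p in dict(plugtopback=(x,y-9,87),knobfront=(x,y+9,65),flfronttop=(x,y+22,65),flfrontlow=(x,y+22,59),nosefront=(x,y+13.5,59),nosebot=(x,y+11,51),portback=(x,y-22,45),mouthback=(x,y-15,45),mouthfront=(x,y+15,45),portfront=(x,y+22,45),flL=(x+22,y,65),flR=(x-22,y,65),pL=(x+22,y,45),pR=(x-22,y,45),padnearbot=(x,y+11,68)).items(): print(n,proj(s,p).round(1))
E
```

```text
plugtopback [236.2 226.8]
knobfront [234.9 241.8]
flfronttop [233.6 245.9]
flfrontlow [233.8 248.5]
nosefront [234.6 245.8]
nosebot [235.  248.4]
portback [238.4 240.7]
mouthback [237.7 242.8]
mouthfront [234.8 252.1]
portfront [234.1 254.4]
flL [224.5 238.1]
flR [247.2 239.9]
pL [225.  246.5]
pR [247.5 248.3]
padnearbot [234.7 241.1]
```

```bash
python3 - <<'E'
from h import *
s=get_image("side");t=get_image("top")
for z in(10,13): print('L bolts',onz(s,(263.2,176.25),z),'S',onz(s,(235.9,261.3),z),'topL',onz(t,(349.76,182.9),z),'topS',onz(t,(218.74,182.86),z))
E
```

```text
L bolts [ 626.08501045 -167.14413688   10.        ] S [629.55502919 174.48469915  10.        ] topL [ 622.16280295 -166.13745809   10.        ] topS [626.73505851 174.86146176  10.        ]
L bolts [ 625.26753052 -161.89586062   13.        ] S [628.72187781 178.19009641  13.        ] topL [ 621.70297298 -165.70061795   13.        ] topS [626.26212525 174.32105795  13.        ]
```

```bash
python3 -m pendant '{"travel":[[0,0.3,0.08],[0,0.5,0.08],[0,0.7,0.08],[0,0.85,0.08],[0,0.95,0.08],[0,0.95,0.08]],"roll":[0,0,0,0,0,0],"grip":[5,5,5,5,5,5]}' 80
python3 - <<'E'
from h import *
a=avg(4)
s=get_image("side")
show(s,'s28.png',215,260,220,265)
E
```

```text
time: 37.28
eef_pos: [627.0, 176.3, 83.5]
tcp_rot: [-1.573, -0.005, -0.004]
force: [-0.1, -0.2, -0.4]
gripper_width: 15.1
avg [ 6.2713e+02  1.7629e+02  8.3690e+01  2.0000e-02 -2.3000e-01 -1.2700e+00
  1.4920e+01] sd [0.03 0.01 0.05 0.98 0.35 0.57 0.16]
```

View pics/s28.png

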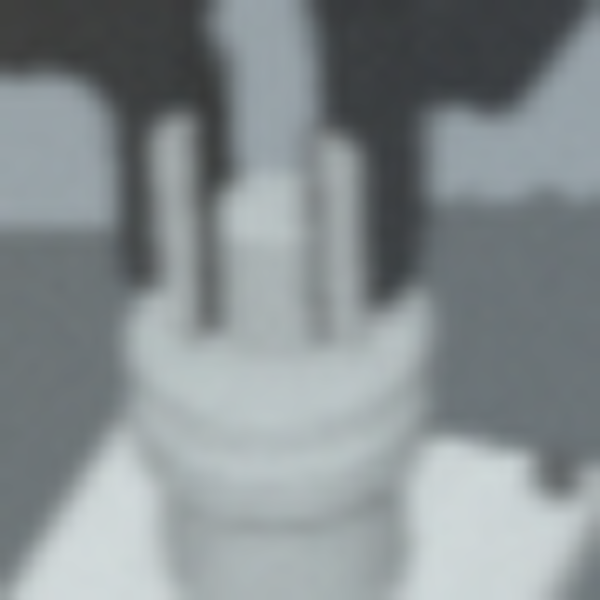

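```bash
python3 -m pendant '{"travel":[[0,0.1,0],[0,0.2,0],[0,0.3,0],[0,0.36,0],[0,0.41,0],[0,0.44,0],[0,0.44,0]],"roll":[0,0,0,0,0,0,0],"grip":[5,5,5,5,5,5,5]}' 80
python3 - <<'E'
from h import *
a=avg(4)
s=get_image("side")
show(s,'s29.png',215,260,220,265)
E
```

```text
time: 38.4
eef_pos: [627.3, 176.2, 80.4]
tcp_rot: [-1.573, -0.005, -0.005]
force: [-2.7, -1.1, 5.7]
gripper_width: 15.0
avg [627.34 176.22  80.37  -3.06  -1.43   5.85  14.93] sd [0.01 0.01 0.01 0.77 0.35 0.23 0.04]
```

View pics/s29.png

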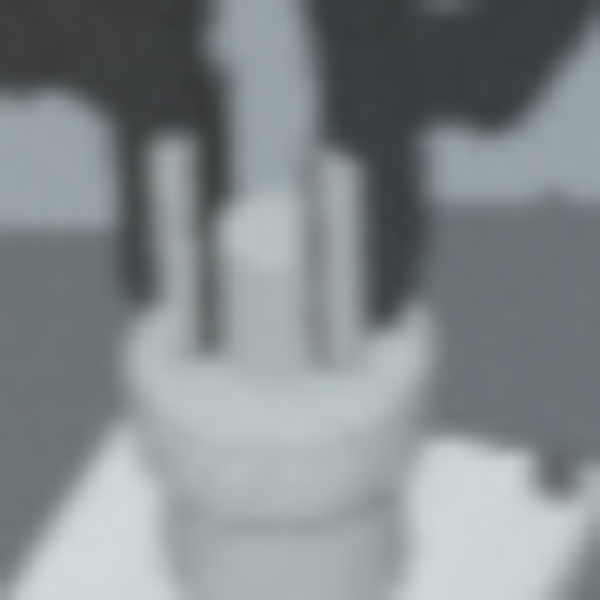

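```bash
python3 -m pendant '{"travel":[[-0.08,0.05,-0.04],[-0.13,0.1,-0.06],[-0.13,0.1,-0.06],[-0.13,0.1,-0.06]],"roll":[0,0,0,0],"grip":[5,5,5,5]}' 80
python3 -c "
from h import *
avg(4)"
```

```text
time: 39.15
eef_pos: [627.1, 176.0, 80.4]
tcp_rot: [-1.572, -0.007, -0.007]
force: [2.8, 1.7, 6.0]
gripper_width: 14.8
avg [627.08 175.98  80.35   2.13   1.47   5.27  14.8 ] sd [0.01 0.01 0.01 0.29 0.62 0.3  0.1 ]
```

```bash
python3 -m pendant '{"travel":[[0.03,0,0.02],[0.03,0,0.02],[0.03,0,0.02],[0.03,0,0.02],[0.03,0,0.02],[0.03,-1.5,0.02],[0.03,-4,0.02],[0.03,-8,0.02]],"roll":[0,0,0,0,0,0,0,0],"grip":[12,20,30,40,50,55,60,60]}' 40
python3 - <<'E'
from h import *
a=avg(5)
s=get_image("side")
show(s,'s30.png',215,260,220,265); show(s,'s31.png',180,400,100,350)
E
```

```text
time: 40.35
eef_pos: [625.8, 176.1, 160.6]
tcp_rot: [-1.573, -0.005, -0.005]
force: [0.1, -0.7, -0.2]
gripper_width: 51.3
avg [6.2857e+02 1.7672e+02 1.6509e+02 4.4000e-01 1.0000e-01 8.3000e-01
 5.1380e+01] sd [1.27 0.28 2.99 1.21 0.47 1.54 0.11]
```

View pics/s30.png

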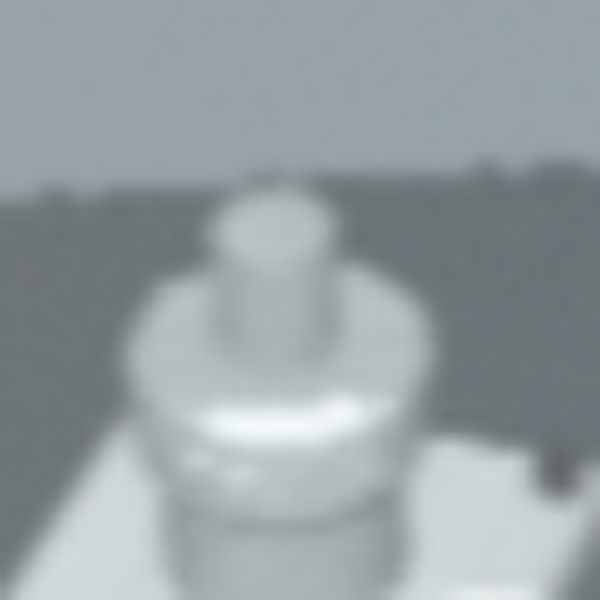

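View pics/s31.png

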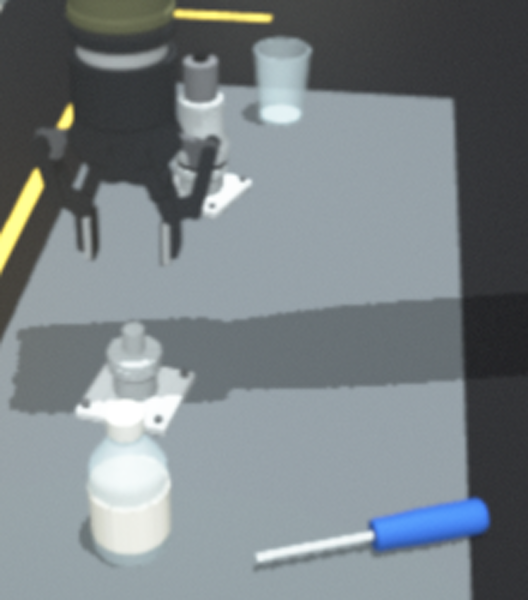

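```bash
python3 -m pendant '{"travel":[[-2,-2,-2],[-6,-4,-6],[-10,-6,-10],[-14,-8,-14],[-18,-8,-16],[-22,-8,-16],[-24,-8,-16],[-24,-8,-16]],"roll":[0,0,0,0,0,0,0,0],"grip":[60,60,60,60,60,60,60,60]}'
python3 - <<'E'
from h import *
avg(3)
s=get_image("side");t=get_image("top")
show(t,'t32.png',120,460,130,300,[proj(t,[622.4,-165,160]),proj(t,[627,176,73])]); show(s,'s32.png',190,360,90,290,[proj(s,[627.2,176.2,73]),proj(s,[622.7,-165,160])])
E
```

```text
time: 41.65
eef_pos: [384.4, 16.2, 236.9]
tcp_rot: [-1.572, -0.005, -0.005]
force: [0.5, 0.0, 0.6]
gripper_width: 51.7
avg [ 3.8559e+02  1.6210e+01  2.3747e+02  2.4000e-01 -1.0000e-02  6.3000e-01
  5.1310e+01] sd [0.3  0.01 0.19 0.3  0.27 0.09 0.06]
```

View pics/t32.png

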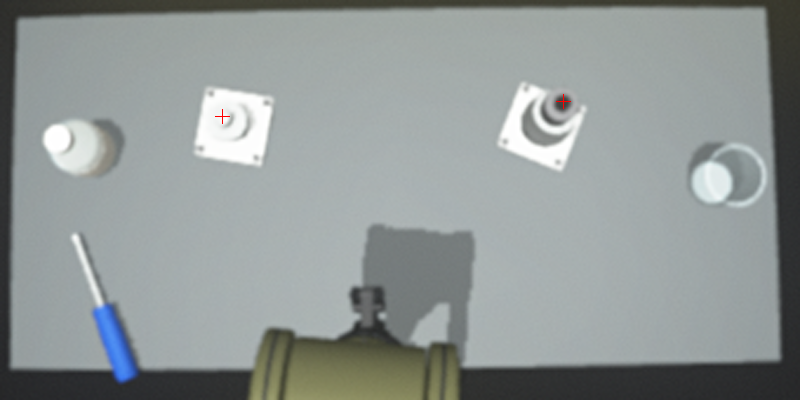

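View pics/s32.png

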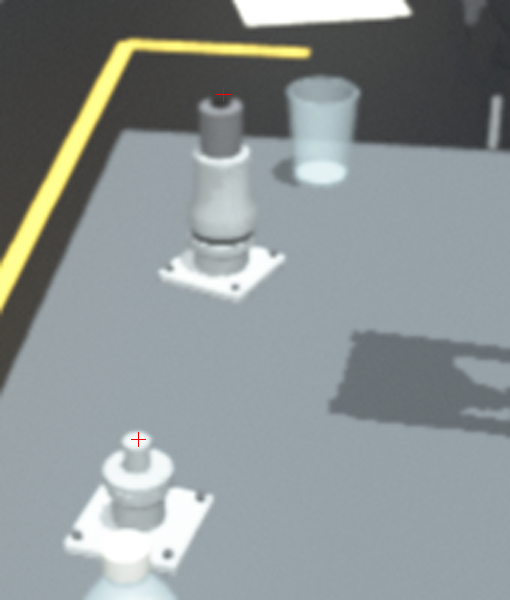

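```bash
python3 -c "
from rig import *
print(finish_job())"
```

```text
the job is handed in; nothing more can be done
None
```

I built the large port up in the order asked: ring, then reducer, then gauge. I closed the small port with the plug last and handed the job in at about 42 s of the 99 s allowed. No verdict is reported.

**Seating:** My last top and side pictures show all four parts upright and let go, with the gripper well clear.
- The tool height at seating was within 0.5 mm of the seated height for the ring, reducer and gauge.
- The gauge went in gently. The wrist force changed by only about 3 N, which is roughly the gauge's own weight coming off the arm.
- The screwdriver, bottle and beaker look unmoved in the pictures. I did not measure them.

**Checks that disagreed:**
- **Small port position:** The side camera put it up to about 5 mm farther in y than the top camera did. I went by the bolt heads, on which the two cameras agreed to about 1 mm, and the plug went in without catching.
- **Plug height:** The plug stopped about 1 mm above the calculated height, with about 6 N on it. A small nudge did not change that. The limit is 3 mm, and after release the picture showed its flange flush with the port, so I take it as a slight slip in the grip.

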